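# Fetch the soak basket out of the drained tank with the hook rod

### The arm

A 6-joint arm with a two-finger parallel gripper is mounted at the origin on the work surface. World frame = base frame: x ahead of the robot, y to its left, z up, the work surface at z = 0. Lengths are in m, angles in rad, forces in N, time in s.
With the tool pointing down it reaches from about 0.35 to 0.85 m from the base axis. Payload 8.1 kg.
Tool frame: the origin (TCP) lies at the centre of the arm's flange, where the gripper is bolted on; the fingertips stand 186 mm ahead of it and the grasp point (between the pads) lies 167 mm ahead of it; z points along the fingers, y is the line along which they close (so a half turn about z gives the same grasp; the last joint's range is limited). The gripper opens to 93 mm and grips with 3 to 60 N. Pads are 15 mm wide; open, the fingers measure 128 mm over their backs; the gripper's body (75 mm by 188 mm) begins 65 mm behind the grasp point.
Start: joints at [-1.209, 0.13, 1.488, -0, 1.523, -0.085], TCP at [0.259, -0.541, 0.405] pointing down, gripper open.
Joint ranges: [-2.96, 2.96], [-0.89, 2.26], [0.02, 2.5], [-1.34, 4.48], [0, 2.73], [-2.66, 2.66]. Speed limits (rad/s): [2.39, 2.39, 2.79, 3.14, 3.14, 3.14].

### API

Orientations are given as a rotation vector (axis times angle).
In Python, from plant import read_state, read_camera, camera_params, robot gives the robot as it stands.
- The arm moves only by the tool carry_out, never from a script. Its argument "targets" is a list of rows, each an object of numbers: "hand": the opening in per cent of the stroke, from 0 (shut) to 100 (fully open); "x", "y", "z": the shift along the tool's x, y, z in m; "ax", "ay", "az": the turn, a rotation vector about the tool's x, y, z in rad. In form: [{"hand": .., "x": .., "y": .., "z": .., "ax": .., "ay": .., "az": ..}, ...]. A call has 1 to 8 rows; each row is the pose to reach, as a shift and turn from the pose commanded when the call began, along the tool's axes at that moment; what a row does not reach only later rows make up. A row lasts 1/8 s, in which the tool goes at most 62.5 mm and 10.7 degrees, less where a joint would pass 70% of its speed; a pose out of reach is approached as far as the arm can. A call with a gripper value outside its range is refused whole. The fingers move at their own pace and stop on an object; "newtons" is the grip in N (left out, the last holds). Time passes only in rows, so rows that repeat a pose let the fingers close. It gives the time, the measured TCP pose, the force, the opening and the grip force at its end, in the units of the state.
- read_state(): the state, without advancing time (a new reading comes with each control period).
- read_camera(name): name is "side" or "top"; returns (picture, depth): 400x640x3 uint8, blue, green, red; 400x640 float32, m along the optical axis (not along the pixel's ray), 0 where there is no reading.
- camera_params(name): a dict with "fx", "fy", "cx", "cy" (pixels), "k1" (the pictures are not rectified: a ray, as slopes to the right and down, at radius r is drawn at 1 + k1 r^2 times it, then the intrinsics apply), "position" and "rotation" of the camera in the world. Camera axes: x right, y up, looking along -z (the intrinsics and any distortion apply to the point x, -y, -z); pixel columns grow to the right and rows downward; lengths in m; the calibration is good to about 2 mm. A picture is of the moment at which its call begins. camera_params takes no time and is no camera call.
- robot.close_job(): hands the job in; it is judged then, once.
The state is a dict: "t": time; "q": joint angles; "dq": joint speeds; "joint_torque": joint torques, N m; "tool_pos": TCP position; "orientation": TCP orientation; "force": force on the tool from outside, world axes, zero at the start; "wrist_torque": the same for the moment, N m; "opening": finger opening in m; "gripper_force": force on a finger pad.
Only numpy, scipy, OpenCV 4.12 (cv2) and the standard library are available. Lean on these libraries where they do the work, as an engineer would, in place of code of your own. Each camera call takes 0.05 s, during which the arm holds its last target. There are 200 camera calls.

### The job

Take the hook rod by its wooden handle out of its leaning holder and use it to fetch the little basket that hangs on the pegs deep in the soak tank, under the bar grille: lift it off the pegs, bring it out through the open half of the mouth and set it down gently, upright and flat in the drip tray. Unhook the rod and put it back in its holder as it was. Do not touch the basket with the gripper, do not wrench the rod or the basket against the tank, and leave the other things on the bench alone.

Things in the scene. Friction and masses are not known exactly. Their poses are not given: they have to be found in the camera images.
- tank: Drained open-topped steel soak tank, outside 168 (x) x 112 (y) x 150 mm tall, walls and floor 4 mm, fixed to the bench. Origin: centre of its underside; z up; its near side -x (with the drain tap) faces roughly to the robot's left (+y). The far part of its mouth is covered by a bar grille; only x = -80 to +17 mm, y = -52 to 52 mm is open.
- tank_mouth (a point): Centre of the open near part of the tank's mouth, at rim height (tank frame -31.5, 0, 150 mm).
- grille_bar (a point): Middle of the grille's front cross bar, 6 mm thick, along the tank's y from wall to wall (tank frame 20, 0, 147 mm). From it five fixed 5 mm bars, 18 mm apart, run level to the far wall: nothing wider than 13 mm passes between them.
- hanger: Two fixed 6 mm steel pegs (y = -25 and +25 mm) on the tank's inner far wall, under the grille, at tank x = 45, y = 0 mm; their height varies. Each dips to a saddle, then turns up on its near side. Origin: midway between the saddles, level with the underside of the bar resting on them; axes as the tank's. Tips are 12 mm to -x and 11 mm up: the basket must rise over 12 mm before moving to -x.
- basket: Steel basket, 50 (x) x 76 (y) mm, walls 24 mm tall, with a stirrup handle (bail): two posts at y = -37 and +37 mm, x = 0, joined on top by a straight bar along y. Collets inside, below the walls' top. 0.15 to 0.3 kg. Origin: centre of the underside, z up. It starts hanging by the bar on the two pegs, free to swing, axes as the tank's.
- bail (a point): Middle of the basket's bail bar, on its axis: round bar 6 mm thick along the basket's y, 68 mm above its underside (basket frame 0, 0, 68 mm).
- rod: Hook rod, 187 mm long, 0.19 kg: flat steel strip 6 (x) x 20 (y) mm, wooden cross handle on top, hook at the lower end. Origin: centre of the strip's lower end; z along the strip up to the handle; +x is where the hook points. It starts in its holder, leaning 35 degrees from vertical, handle towards the holder's -x, hook pointing to +x and up.
- rod_grip (a point): Centre of the rod's wooden handle (rod frame 0, 0, 170 mm), a block 14 (x) x 92 (y) x 34 (z) mm. Grip it across its 14 mm thickness: fingers pointing along the rod's -z, closing along the rod's x.
- rod_hook (a point): Where the bail bar's axis lies when it rests in the hook of the leaning rod, in the corner of strip and foot (rod frame 6, 0, 8 mm). The hook is 20 mm wide in y: a foot 5 mm thick (z = 0 to 5 mm) reaching to x = 23 mm, with an upturned lip at x = 18 to 23 mm whose top is at z = 11 mm.
- holder: Fixed wooden tube, closed at the bottom, on a foot plate, leaning 35 degrees from vertical with its top towards its -x, which faces roughly to the robot's left (+y). Inside 42 mm in the leaning plane x 32 mm in y, 110 mm deep, walls 5 mm. Origin: on the bench under the tube's lower end; z up. The rod rests with its foot on the bottom and the strip's back on the lower (-x) wall.
- socket_mouth (a point): Centre of the holder tube's mouth, through which the rod goes in and out along the tube.
- rest_hook (a point): Point fixed to the holder: where point rod_hook lies when the rod is home in it.
- rest_grip (a point): Point fixed to the holder: where point rod_grip lies when the rod is home in it. The handle then stands about 60 mm out of the tube's mouth.
- tray: Fixed shallow aluminium drip tray 150 (x) x 160 (y) mm, rim 14 mm high, floor and walls 4 mm thick. Origin: centre of its underside. Tray and holder stand on either side of the tank and may be swapped.
- screwdriver: Screwdriver lying on the bench, a bystander: leave it where it lies. Origin on its underside.
- wrench: Open-ended wrench lying on the bench, a bystander. Origin on its underside.
- jar: Jar 64 mm across and 85 mm tall standing behind the tank, a bystander. Origin on its underside.
- offcut: Wooden offcut 130 x 45 x 30 mm behind the tank, a bystander. Origin on its underside.
- sander: Cork sanding block with a wooden grip, 110 x 65 x 43 mm, a bystander on the left. Origin on its underside.
- cup: Open grey plastic cup 72 mm across, 80 mm tall, a bystander towards the back right. Origin on its underside.
Not all that is in view belongs to the job. What is shaped like the basket but orange or purple is not meant.

How it is judged:
By the outcome, as a careful person would: the job done as asked, in the order asked, and still so for the second after the job is handed in, with the robot touching nothing.
It also fails if it takes over 64 s, if anything falls off the work surface, if the arm or the gripper's body presses on something with over 40 N, if the wrist force passes 120 N, or if a joint passes its speed limit or range.

## Working session

There is one attempt and no reset: what is moved stays moved. The work goes in short steps, Python scripts to look and compute and a tool call to move; the robot and the scene stay as the last step left them, time stands still between calls to the robot, and variables do not carry over. Pictures are saved under pics/ and viewed, at most 10 in all, crops included, and the job is handed in when it is done.

Besides the shell and the picture viewer there is one more tool, called as name([rows], argument=value, ...), one row to a line, values as JSON. carry_out: Moves the arm, as the interface text tells. Its arguments: {"type":"object","properties":{"targets":{"type":"array","items":{"type":"object","properties":{"hand":{"type":"number"},"x":{"type":"number"},"y":{"type":"number"},"z":{"type":"number"},"ax":{"type":"number"},"ay":{"type":"number"},"az":{"type":"number"}}}},"newtons":{"type":"number"}},"required":["targets"]}

```bash
ls; mkdir -p pics
cat > h.py <<'E'
import numpy as np,cv2
from plant import read_state,read_camera,camera_params,robot
from scipy.spatial.transform import Rotation as R
def cloud(name,im=None):
    p=camera_params(name); b,d=read_camera(name)
    K=np.array([[p['fx'],0,p['cx']],[0,p['fy'],p['cy']],[0,0,1.]])
    v,u=np.mgrid[:400,:640]
    xy=cv2.undistortPoints(np.stack([u,v],-1).reshape(-1,1,2).astype(float),K,np.array([p['k1'],0,0,0,0.])).reshape(400,640,2)
    P=np.stack([xy[...,0]*d,-xy[...,1]*d,-d],-1)
    Rm=np.array(p['rotation']); Rm=Rm if Rm.shape==(3,3) else R.from_rotvec(Rm).as_matrix()
    W=P@Rm.T+np.array(p['position']); W[d==0]=np.nan
    return b,W
E
python3 - <<'E'
from h import *
for n in('side','top'):
    b,W=cloud(n); cv2.imwrite(f'pics/{n}0.png',b); np.save(f'{n}0.npy',W); p=camera_params(n);print(p)
print(read_state())
E
```

```text
pics
{'fx': 387.0339357686536, 'fy': 387.0339357686536, 'cx': 320.11768383194357, 'cy': 195.79894129552042, 'k1': -0.057463527531501205, 'position': array([0.27924043, 0.84719149, 0.89851752]), 'rotation': array([ 0.15361855, -1.14453065, -2.65850135])}
{'fx': 505.49468393305887, 'fy': 505.49468393305887, 'cx': 316.3162877811822, 'cy': 207.18064682632922, 'k1': 0.05235841943987509, 'position': array([0.24515637, 0.06430387, 1.42330976]), 'rotation': array([ 0.15424776, -0.16510485, -1.62608908])}
{'t': 0.1, 'q': array([-1.20940675e+00,  1.31070428e-01,  1.48915469e+00, -3.61470568e-06,
        1.52302808e+00, -8.54117061e-02]), 'dq': array([-0.00047258, -0.00226323, -0.00428981, -0.00071489, -0.00105409,
        0.00052731]), 'joint_torque': array([ 9.66940388e-04, -5.61343002e+01, -4.93093729e+01,  7.70218461e-02,
        2.92198785e-02, -4.38416646e-05]), 'tool_pos': array([ 0.25918909, -0.54089841,  0.40380981]), 'orientation': array([-3.06191960e+00, -6.95646502e-01,  3.64214026e-04]), 'force': array([-0.65486936, -0.722862  , -1.18785548]), 'wrist_torque': array([-0.05874513,  0.03225897,  0.02277897]), 'gripper_force': 0.0, 'opening': 0.0930310131296371}
```

View pics/side0.png

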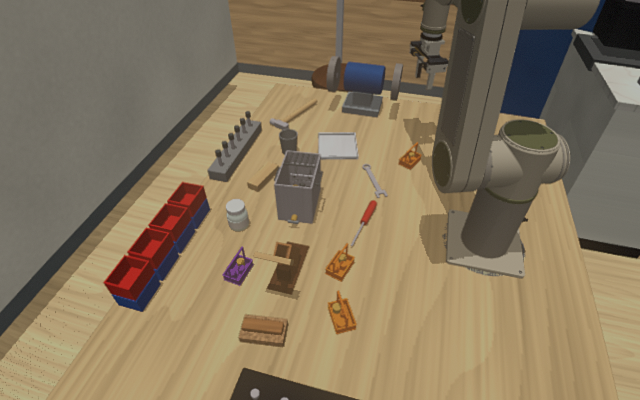

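View pics/top0.png

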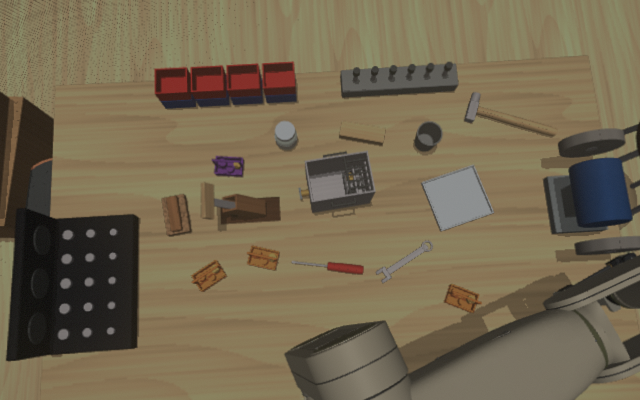

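The top view shows the tank at about (340,183), the holder with the rod at (240,208) (handle at (207,200)) and the tray at (457,198).

Run:
```python
from h import *
W=np.load('top0.npy'); b=cv2.imread('pics/top0.png')
def reg(W,u0,u1,v0,v1,z0,z1):
    P=W[v0:v1,u0:u1].reshape(-1,3); return P[(P[:,2]>z0)&(P[:,2]<z1)]
def rect(P): 
    c,s,a=cv2.minAreaRect(P[:,:2].astype(np.float32)); return np.round(c,4),np.round(s,4),a
P=reg(W,300,380,145,220,.135,.16); print('tank',len(P),rect(P),np.median(P[:,2]))
P=reg(W,415,500,160,235,.008,.02); print('tray',len(P),rect(P),np.percentile(P[:,2],[5,50,95]))
P=reg(W,415,500,160,235,.002,.02); print('tray',len(P),rect(P),np.percentile(P[:,2],[5,50,95]))
P=reg(W,210,290,185,230,.003,.018); print('footplate',len(P),rect(P),np.median(P[:,2]))
P=reg(W,195,290,175,230,.10,.3); print('handle etc',len(P),rect(P),np.percentile(P[:,2],[5,50,95]))
P=reg(W,195,217,175,230,.13,.3); print('handle',len(P),rect(P),np.percentile(P[:,2],[5,50,95]))
print(W[190:218:3,200:240:4,2].round(3)) 
P=reg(W,300,380,145,220,.02,.13); 
c1=cv2.resize(b[140:230,190:390],None,fx=4,fy=4,interpolation=cv2.INTER_CUBIC); cv2.imwrite('pics/c1.png',c1)
b2=cv2.imread('pics/side0.png')
c2=cv2.resize(b2[140:300,230:330],None,fx=3.7,fy=3.7,interpolation=cv2.INTER_CUBIC); cv2.imwrite('pics/c2.png',c2)
S=np.load('side0.npy')
P=reg(S,255,300,235,275,.13,.3); print('handle side',len(P),rect(P),np.percentile(P[:,2],[1,5,50,95,99]))
P=reg(S,270,330,140,225,.14,.16); print('tank side',len(P),rect(P))
```

```text
tank 800 (array([ 0.5844, -0.018 ]), array([0.1149, 0.1682]), 6.303695201873779) 0.14791276974279066
tray 485 (array([ 0.533 , -0.3395]), array([0.1519, 0.2278]), 15.978094100952148) [0.00822971 0.01112888 0.0168276 ]
tray 2699 (array([ 0.5414, -0.3591]), array([0.2463, 0.219 ]), 86.0117416381836) [0.00221086 0.00455051 0.01326191]
footplate 613 (array([0.5475, 0.2349]), array([0.2236, 0.1292]), 86.5394515991211) 0.004801391813443523
handle etc 800 (array([0.5371, 0.2869]), array([0.1123, 0.0914]), 89.17375183105469) [0.10372527 0.14766214 0.16928204]
handle 484 (array([0.5382, 0.3238]), array([0.0928, 0.0339]), 4.6859354972839355) [0.14190814 0.16027419 0.17023683]
[[ 0.164  0.168  0.161  0.148 -0.    -0.008  0.     0.002  0.008 -0.   ]
 [ 0.159  0.167  0.162  0.15  -0.002  0.001 -0.     0.006  0.001  0.   ]
 [-0.001  0.175  0.159  0.151 -0.    -0.002  0.003  0.112  0.122  0.128]
 [-0.004  0.166  0.161  0.147  0.131 -0.004  0.101  0.089  0.085  0.12 ]
 [-0.003  0.173  0.165  0.153  0.134  0.113  0.109  0.102  0.08   0.124]
 [-0.002  0.169  0.16   0.151  0.131  0.122  0.111  0.092  0.081  0.125]
 [-0.     0.168  0.161  0.151 -0.005 -0.     0.1    0.094  0.083  0.129]
 [ 0.001  0.167  0.16   0.15  -0.004  0.001  0.101  0.11   0.103  0.105]
 [-0.003  0.167  0.163  0.15   0.001 -0.002  0.002 -0.002  0.052  0.062]
 [ 0.002  0.166  0.159  0.147  0.003 -0.004  0.001  0.008  0.006  0.005]]
handle side 234 (array([0.5351, 0.3332]), array([0.0915, 0.025 ]), 9.334061622619629) [0.14371702 0.15814705 0.16477552 0.16858784 0.16976263]
tank side 509 (array([ 0.5844, -0.0191]), array([0.1135, 0.1755]), 5.7718400955200195)
```

View pics/c1.png

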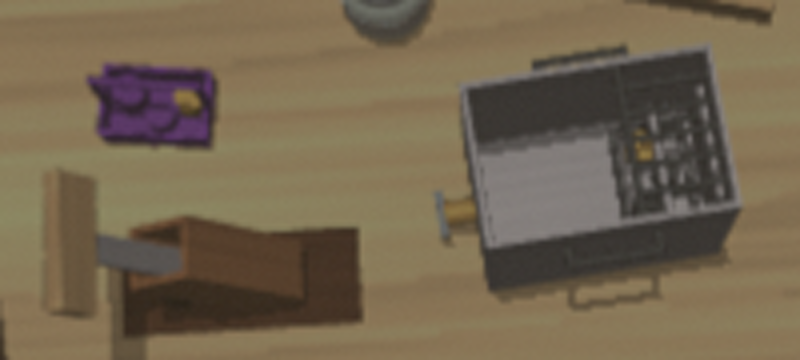

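View pics/c2.png

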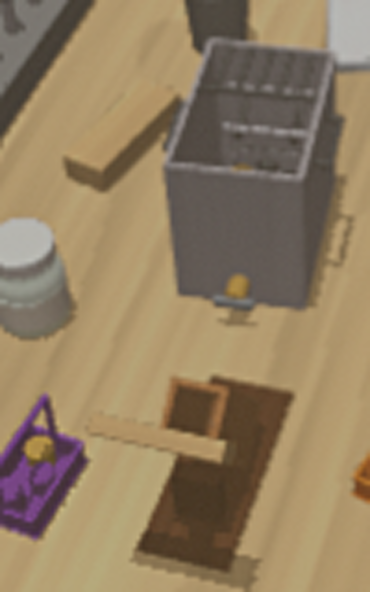

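The crops show the rod leaning with its handle to +y, the tank's grille on its right (-y) half, and the basket with orange contents beneath it. Next I fit the models to both depth clouds.

```bash
cat > fit.py <<'E'
from h import *
from scipy.optimize import least_squares
def sdf(P,c,h):
    q=np.abs(P-c)-h; return np.linalg.norm(np.maximum(q,0),axis=1)+np.minimum(q.max(1),0)
def Rz(a): return R.from_euler('z',a).as_matrix()
def rodR(yaw,lean=np.radians(35)): # x_rod=(cos,0,sin), z_rod=(-sin,0,cos) in the holder frame
    return Rz(yaw)@R.from_euler('y',-lean).as_matrix()
def rodsd(Q): return np.minimum(sdf(Q,np.array([0,0,.170]),np.array([.007,.046,.017])),sdf(Q,np.array([0,0,.13]),np.array([.003,.010,.03])))
E
python3 - <<'E'
from fit import *
T=np.load('top0.npy');S=np.load('side0.npy')
def sel(W,lo,hi):
    P=W.reshape(-1,3); return P[((P>lo)&(P<hi)).all(1)]
# rod
lo,hi=np.array([.48,.285,.11]),np.array([.60,.36,.2])
for n,cl in(('top',[T]),('side',[S]),('both',[T,S])):
    P=np.vstack([sel(W,lo,hi) for W in cl])
    f=lambda p:rodsd((P-p[:3])@rodR(p[3]))   # p[:3]=rod origin
    g=np.array([.537,.325,.155]); y0=np.radians(-85)
    p0=np.r_[g-rodR(y0)@[0,0,.17],y0]
    r=least_squares(f,p0,loss='soft_l1',f_scale=.002); p=r.x
    print(n,len(P),'org',p[:3].round(4),'yaw',np.degrees(p[3]).round(2),'grip',(p[:3]+rodR(p[3])@[0,0,.17]).round(4),np.median(abs(f(p))))
# tank
def tsd(Q):
    w=np.minimum(sdf(Q,np.array([0,.054,.075]),np.array([.084,.002,.075])),sdf(Q,np.array([0,-.054,.075]),np.array([.084,.002,.075])))
    w=np.minimum(w,sdf(Q,np.array([.082,0,.075]),np.array([.002,.056,.075])));w=np.minimum(w,sdf(Q,np.array([-.082,0,.075]),np.array([.002,.056,.075])))
    return np.minimum(w,sdf(Q,np.array([.0,0,.002]),np.array([.084,.056,.002])))
for n,cl in(('top',[T]),('side',[S]),('both',[T,S])):
    P=np.vstack([sel(W,np.array([.5,-.12,.03]),np.array([.66,.09,.17])) for W in cl])
    def loc(p): return (P-np.r_[p[:2],p[3]])@Rz(p[2])
    f=lambda p:tsd(loc(p))
    r=least_squares(f,[.584,-.0185,np.radians(-84),0],loss='soft_l1',f_scale=.002);p=r.x
    print(n,len(P),'tank',p[:2].round(4),np.degrees(p[2]).round(2),p[3].round(4),np.median(abs(f(p))))
np.save('tank.npy',p)
for n,W in(('top',T),('side',S)):
    Q=(W.reshape(-1,3)-np.r_[p[:2],0])@Rz(p[2])
    m=(abs(Q[:,0])<.075)&(abs(Q[:,1])<.045)&(Q[:,2]>.005)&(Q[:,2]<.142)&(Q[:,0]>.0); Q=Q[m]
    print(n,(Q[np.argsort(-Q[:,2])]*1000).round(0).astype(int)[:70].tolist())
# tray
for W in(T,S):
  P=sel(W,np.array([.42,-.46,-.01]),np.array([.64,-.23,.03])); b=P[(P[:,2]>.009)]; print('tray',len(b),cv2.minAreaRect(b[:,:2].astype(np.float32)))
E
```

```text
top 541 org [0.539  0.2278 0.0129] yaw -89.7 grip [0.5385 0.3253 0.1522] 0.001094935401789024
side 238 org [0.5386 0.227  0.0118] yaw -89.47 grip [0.5377 0.3245 0.1511] 0.0007964489258254215
both 779 org [0.5387 0.2273 0.0122] yaw -89.54 grip [0.5379 0.3249 0.1515] 0.0010039071287112405
top 2315 tank [ 0.5839 -0.0128] -83.94 0.0338 0.0010238394715274494
side 2601 tank [ 0.5837 -0.0164] -83.91 0.0331 0.000973314117389627
both 4916 tank [ 0.584  -0.0154] -84.0 0.0336 0.0010527362390361557
top [[26, -29, 142], [71, -1, 141], [46, -9, 93], [36, 27, 93], [67, 25, 90], [49, -26, 90], [71, -27, 90], [38, -27, 90], [66, 23, 90], [75, 24, 90], [73, -27, 90], [49, -11, 90], [65, -28, 90], [72, 22, 89], [36, 22, 89], [46, -28, 89], [48, -14, 89], [47, -36, 88], [36, 25, 88], [46, 18, 88], [39, 25, 88], [34, 26, 88], [72, 25, 88], [47, 24, 88], [47, 9, 88], [47, 21, 88], [50, 23, 88], [38, 22, 88], [44, 24, 87], [48, -19, 87], [49, 21, 87], [61, 24, 87], [45, 13, 87], [49, -28, 87], [41, -26, 87], [49, 6, 87], [50, -36, 87], [46, 4, 87], [69, -25, 87], [50, -8, 87], [45, 30, 87], [66, -25, 86], 
[... 943 characters left out ...]
7, -8, 86], [46, 32, 86], [49, 9, 86], [73, 27, 85], [63, 25, 85], [47, 25, 85], [46, 35, 85], [61, -25, 85], [46, 5, 85], [52, 0, 85], [46, -21, 84], [47, 2, 84], [69, 27, 84], [46, 12, 84], [48, -1, 84], [47, 9, 83], [66, 23, 83], [48, -27, 83], [59, -25, 82], [45, 35, 82], [46, -38, 82], [65, -28, 82], [51, -37, 82], [48, 19, 82], [40, -26, 82], [57, 24, 81], [51, -33, 81], [63, 25, 81], [62, -28, 80], [47, -27, 80], [50, 16, 80], [42, -28, 80], [51, -17, 79]]
tray 385 ((0.5308780074119568, -0.3329431712627411), (0.15163129568099976, 0.21375221014022827), 15.594720840454102)
tray 150 ((0.5358591079711914, -0.3586276173591614), (0.14668448269367218, 0.16642720997333527), 15.34835147857666)
```

```bash
cat > plan.py <<'E'
from fit import *
import json,sys
from scipy.spatial.transform import Slerp
G=.167
def toolR(yaw,lean,s=1): # lean in degrees, yaw rad of rod/tank x axis
    M=rodR(yaw,np.radians(lean)); z=-M[:,2]; y=s*M[:,0]; return np.stack([np.cross(y,z),y,z],1)
def tcp_for(pt,yaw,lean,rodpt): # TCP so that rod point lies at pt, handle gripped at its centre
    M=rodR(yaw,np.radians(lean)); return np.asarray(pt)+M@(np.array([0,0,.17+G])-np.asarray(rodpt))
def rows(segs,hand):
    """segs: list of (pos,R,n) from the current measured pose"""
    s=read_state(); p0=s['tool_pos'];R0=R.from_rotvec(s['orientation']); p,r=p0,R0; out=[]
    for (P,M,n) in segs:
        M=R.from_matrix(M); sl=Slerp([0,1],R.concatenate([r,M]))
        print('seg dist %.0f mm, ang %.1f deg'%(1000*np.linalg.norm(P-p),np.degrees((r.inv()*M).magnitude())))
        for k in range(1,n+1):
            a=k/n; d=R0.inv().apply(p+(P-p)*a-p0); t=(R0.inv()*sl([a])[0]).as_rotvec()
            out.append(dict(hand=hand,**dict(zip(('x','y','z'),d.round(4).tolist())),**dict(zip(('ax','ay','az'),t.round(4).tolist()))))
        p,r=P,M
    for o in range(0,len(out)): print(json.dumps(out[o]).replace('"',''))
E
python3 - <<'E'
from plan import *
s=read_state();q=s['q'];print(R.from_rotvec(s['orientation']).as_matrix().round(3))
FK=lambda q:R.from_euler('z',q[0])*R.from_euler('y',q[1]+q[2])*R.from_euler('z',q[3])*R.from_euler('y',q[4])*R.from_euler('z',q[5])
print(FK(q).as_matrix().round(3))
yaw=np.radians(-89.5)
for sg in(1,-1):
  M=toolR(yaw,35,sg)
  for az in(.6,.75):
    for pit in(1.4,1.7):
      e=(R.from_euler('y',-pit)*R.from_euler('z',-az)*R.from_matrix(M)).as_euler('ZYZ');print(sg,az,pit,e.round(2))
# tank refit with z fixed
T=np.load('top0.npy');S=np.load('side0.npy')
B=lambda c,h:(np.array(c),np.array(h))
bx=[B([0,.054,.075],[.084,.002,.075]),B([0,-.054,.075],[.084,.002,.075]),B([.082,0,.075],[.002,.056,.075]),B([-.082,0,.075],[.002,.056,.075])]
for n,cl in(('top',[T]),('side',[S]),('both',[T,S])):
    P=np.vstack([W.reshape(-1,3) for W in cl]); P=P[((P>[.5,-.12,.1])&(P<[.66,.09,.17])).all(1)]
    f=lambda p:np.min([sdf((P-np.r_[p[:2],0])@Rz(p[2]),*b) for b in bx],axis=0)
    p=least_squares(f,[.584,-.018,np.radians(-84)],loss='soft_l1',f_scale=.002).x
    Q=(P-np.r_[p[:2],0])@Rz(p[2])
    A=np.vstack([W.reshape(-1,3) for W in cl]); A=(A-np.r_[p[:2],0])@Rz(p[2]); A=A[(abs(A[:,1])<.018)&(abs(A[:,0]-.045)<.008)&(abs(A[:,2]-.085)<.009)]
    print(n,p[:2].round(4),np.degrees(p[2]).round(2),'bail pts',len(A),np.median(A,0).round(4),np.percentile(A[:,2],[50,90]).round(4))
E
```

```text
[[ 0.902  0.432 -0.001]
 [ 0.432 -0.902  0.002]
 [ 0.    -0.002 -1.   ]]
[[-0.432  0.902 -0.001]
 [ 0.902  0.432  0.002]
 [ 0.002  0.    -1.   ]]
1 0.6 1.4 [-0.56  2.04 -2.73]
1 0.6 1.7 [-0.51  1.78 -2.57]
1 0.75 1.4 [-0.52  2.12 -2.59]
1 0.75 1.7 [-0.46  1.85 -2.44]
-1 0.6 1.4 [-0.56  2.04  0.41]
-1 0.6 1.7 [-0.51  1.78  0.57]
-1 0.75 1.4 [-0.52  2.12  0.55]
-1 0.75 1.7 [-0.46  1.85  0.71]
top [ 0.5839 -0.0137] -83.99 bail pts 20 [0.0489 0.003  0.0861] [0.0861 0.0888]
side [ 0.5837 -0.0168] -83.92 bail pts 20 [0.0462 0.0013 0.0855] [0.0855 0.0875]
both [ 0.584  -0.0158] -84.09 bail pts 39 [0.0471 0.0022 0.0855] [0.0855 0.0881]
```

```bash
cat >> plan.py <<'E'
HY=np.radians(-89.5); HG=np.array([.538,.325,.1515]); TY=np.radians(-84); TC=np.array([.584,-.0185,0])
def rt(x,y,z): return TC+Rz(TY)@np.array([x,y,z])   # tank frame to world
def hold(back): return tcp_for(HG,HY,35,[0,0,.17])+rodR(HY)@[0,0,back]
E
python3 - <<'E'
from plan import *
p=read_state()['tool_pos'];M0=R.from_rotvec(read_state()['orientation']).as_matrix();M=toolR(HY,35,-1)
rows([(np.array([.38,-.15,.47]),M0,8),(hold(.12),M,14)],100)
E
```

```text
seg dist 414 mm, ang 0.0 deg
seg dist 664 mm, ang 156.1 deg
{hand: 100, x: 0.0347, y: -0.0376, z: -0.0082, ax: 0.0, ay: 0.0, az: 0.0}
{hand: 100, x: 0.0695, y: -0.0751, z: -0.0164, ax: 0.0, ay: 0.0, az: 0.0}
{hand: 100, x: 0.1042, y: -0.1127, z: -0.0246, ax: 0.0, ay: 0.0, az: 0.0}
{hand: 100, x: 0.1389, y: -0.1502, z: -0.0328, ax: -0.0, ay: 0.0, az: -0.0}
{hand: 100, x: 0.1737, y: -0.1878, z: -0.041, ax: -0.0, ay: 0.0, az: -0.0}
{hand: 100, x: 0.2084, y: -0.2253, z: -0.0492, ax: -0.0, ay: 0.0, az: -0.0}
{hand: 100, x: 0.2431, y: -0.2629, z: -0.0574, ax: -0.0, ay: 0.0, az: -0.0}
{hand: 100, x: 0.2779, y: -0.3004, z: -0.0657, ax: -0.0, ay: 0.0, az: -0.0}
{hand: 100, x: 0.3077, y: -0.3368, z: -0.0596, ax: 0.013, ay: -0.0585, az: -0.1851}
{hand: 100, x: 0.3375, y: -0.3732, z: -0.0536, ax: 0.0259, ay: -0.1171, az: -0.3702}
{hand: 100, x: 0.3673, y: -0.4095, z: -0.0476, ax: 0.0389, ay: -0.1756, az: -0.5553}
{hand: 100, x: 0.3972, y: -0.4459, z: -0.0416, ax: 0.0519, ay: -0.2341, az: -0.7404}
{hand: 100, x: 0.427, y: -0.4822, z: -0.0355, ax: 0.0649, ay: -0.2927, az: -0.9255}
{hand: 100, x: 0.4568, y: -0.5186, z: -0.0295, ax: 0.0778, ay: -0.3512, az: -1.1106}
{hand: 100, x: 0.4866, y: -0.555, z: -0.0235, ax: 0.0908, ay: -0.4097, az: -1.2957}
{hand: 100, x: 0.5165, y: -0.5913, z: -0.0175, ax: 0.1038, ay: -0.4683, az: -1.4808}
{hand: 100, x: 0.5463, y: -0.6277, z: -0.0115, ax: 0.1168, ay: -0.5268, az: -1.666}
{hand: 100, x: 0.5761, y: -0.664, z: -0.0054, ax: 0.1297, ay: -0.5854, az: -1.8511}
{hand: 100, x: 0.6059, y: -0.7004, z: 0.0006, ax: 0.1427, ay: -0.6439, az: -2.0362}
{hand: 100, x: 0.6358, y: -0.7367, z: 0.0066, ax: 0.1557, ay: -0.7024, az: -2.2213}
{hand: 100, x: 0.6656, y: -0.7731, z: 0.0126, ax: 0.1687, ay: -0.761, az: -2.4064}
{hand: 100, x: 0.6954, y: -0.8095, z: 0.0186, ax: 0.1816, ay: -0.8195, az: -2.5915}
```

carry_out([
  {"hand": 100,"x": 0.035,"y": -0.038,"z": -0.008},
  {"hand": 100,"x": 0.07,"y": -0.075,"z": -0.016},
  {"hand": 100,"x": 0.104,"y": -0.113,"z": -0.025},
  {"hand": 100,"x": 0.139,"y": -0.15,"z": -0.033},
  {"hand": 100,"x": 0.174,"y": -0.188,"z": -0.041},
  {"hand": 100,"x": 0.208,"y": -0.225,"z": -0.049},
  {"hand": 100,"x": 0.243,"y": -0.263,"z": -0.057,"ax": 0.006,"ay": -0.03,"az": -0.1},
  {"hand": 100,"x": 0.278,"y": -0.3,"z": -0.066,"ax": 0.013,"ay": -0.058,"az": -0.185},
])

```text
schema error: expected keys hand, x, y, z, ax, ay, az
```

Run:
```python
from plan import *
print(read_state()['q'].round(2),read_state()['tool_pos'].round(3))
rows([(hold(.12),toolR(HY,35,-1),15)],100)
```

```text
[-1.21  0.13  1.49 -0.    1.52 -0.09] [ 0.259 -0.541  0.404]
seg dist 1067 mm, ang 156.1 deg
{hand: 100, x: 0.0464, y: -0.054, z: 0.0012, ax: 0.0121, ay: -0.0546, az: -0.1728}
{hand: 100, x: 0.0927, y: -0.1079, z: 0.0025, ax: 0.0242, ay: -0.1093, az: -0.3455}
{hand: 100, x: 0.1391, y: -0.1619, z: 0.0037, ax: 0.0363, ay: -0.1639, az: -0.5183}
{hand: 100, x: 0.1854, y: -0.2159, z: 0.005, ax: 0.0484, ay: -0.2185, az: -0.6911}
{hand: 100, x: 0.2318, y: -0.2698, z: 0.0062, ax: 0.0605, ay: -0.2732, az: -0.8638}
{hand: 100, x: 0.2782, y: -0.3238, z: 0.0075, ax: 0.0727, ay: -0.3278, az: -1.0366}
{hand: 100, x: 0.3245, y: -0.3778, z: 0.0087, ax: 0.0848, ay: -0.3824, az: -1.2094}
{hand: 100, x: 0.3709, y: -0.4317, z: 0.0099, ax: 0.0969, ay: -0.4371, az: -1.3821}
{hand: 100, x: 0.4172, y: -0.4857, z: 0.0112, ax: 0.109, ay: -0.4917, az: -1.5549}
{hand: 100, x: 0.4636, y: -0.5396, z: 0.0124, ax: 0.1211, ay: -0.5463, az: -1.7277}
{hand: 100, x: 0.51, y: -0.5936, z: 0.0137, ax: 0.1332, ay: -0.601, az: -1.9004}
{hand: 100, x: 0.5563, y: -0.6476, z: 0.0149, ax: 0.1453, ay: -0.6556, az: -2.0732}
{hand: 100, x: 0.6027, y: -0.7015, z: 0.0162, ax: 0.1574, ay: -0.7102, az: -2.246}
{hand: 100, x: 0.649, y: -0.7555, z: 0.0174, ax: 0.1695, ay: -0.7649, az: -2.4187}
{hand: 100, x: 0.6954, y: -0.8095, z: 0.0186, ax: 0.1816, ay: -0.8195, az: -2.5915}
```

carry_out([
  {"hand": 100,"x": 0.035,"y": -0.04,"z": -0.02,"ax": 0.012,"ay": -0.055,"az": -0.173},
  {"hand": 100,"x": 0.075,"y": -0.085,"z": -0.04,"ax": 0.024,"ay": -0.109,"az": -0.346},
  {"hand": 100,"x": 0.115,"y": -0.13,"z": -0.055,"ax": 0.036,"ay": -0.164,"az": -0.518},
  {"hand": 100,"x": 0.155,"y": -0.175,"z": -0.065,"ax": 0.048,"ay": -0.219,"az": -0.691},
  {"hand": 100,"x": 0.195,"y": -0.225,"z": -0.07,"ax": 0.06,"ay": -0.273,"az": -0.864},
  {"hand": 100,"x": 0.235,"y": -0.27,"z": -0.07,"ax": 0.073,"ay": -0.328,"az": -1.037},
  {"hand": 100,"x": 0.275,"y": -0.315,"z": -0.07,"ax": 0.085,"ay": -0.382,"az": -1.209},
  {"hand": 100,"x": 0.315,"y": -0.36,"z": -0.07,"ax": 0.097,"ay": -0.437,"az": -1.382},
])

```text
t: 1.1
tool_pos: [0.3877, -0.0784, 0.4746]
orientation: [1.842, 2.459, -0.644]
force: [1.5, -0.6, -0.5]
opening: 0.0932
gripper_force: 0.0
```

Run:
```python
from plan import *
print(read_state()['q'].round(2),read_state()['tool_pos'].round(3))
rows([(hold(.12),toolR(HY,35,-1),8)],100)
```

```text
[-0.16 -0.35  1.84 -0.38  1.84 -0.51] [ 0.388 -0.078  0.475]
seg dist 594 mm, ang 72.5 deg
{hand: 100, x: 0.0621, y: 0.0368, z: -0.0173, ax: 0.0104, ay: -0.0474, az: -0.1506}
{hand: 100, x: 0.1242, y: 0.0735, z: -0.0346, ax: 0.0209, ay: -0.0947, az: -0.3012}
{hand: 100, x: 0.1863, y: 0.1103, z: -0.0519, ax: 0.0313, ay: -0.1421, az: -0.4517}
{hand: 100, x: 0.2484, y: 0.1471, z: -0.0692, ax: 0.0417, ay: -0.1895, az: -0.6023}
{hand: 100, x: 0.3105, y: 0.1839, z: -0.0865, ax: 0.0522, ay: -0.2369, az: -0.7529}
{hand: 100, x: 0.3726, y: 0.2206, z: -0.1038, ax: 0.0626, ay: -0.2842, az: -0.9035}
{hand: 100, x: 0.4347, y: 0.2574, z: -0.1211, ax: 0.0731, ay: -0.3316, az: -1.0541}
{hand: 100, x: 0.4968, y: 0.2942, z: -0.1384, ax: 0.0835, ay: -0.379, az: -1.2046}
```

carry_out([
  {"hand": 100,"x": 0.05,"y": 0.029,"z": -0.014,"ax": 0.01,"ay": -0.047,"az": -0.151},
  {"hand": 100,"x": 0.1,"y": 0.059,"z": -0.028,"ax": 0.021,"ay": -0.095,"az": -0.301},
  {"hand": 100,"x": 0.15,"y": 0.089,"z": -0.042,"ax": 0.031,"ay": -0.142,"az": -0.452},
  {"hand": 100,"x": 0.2,"y": 0.118,"z": -0.056,"ax": 0.042,"ay": -0.19,"az": -0.602},
  {"hand": 100,"x": 0.25,"y": 0.148,"z": -0.07,"ax": 0.052,"ay": -0.237,"az": -0.753},
  {"hand": 100,"x": 0.3,"y": 0.178,"z": -0.084,"ax": 0.063,"ay": -0.284,"az": -0.904},
  {"hand": 100,"x": 0.35,"y": 0.207,"z": -0.098,"ax": 0.073,"ay": -0.332,"az": -1.054},
  {"hand": 100,"x": 0.4,"y": 0.237,"z": -0.111,"ax": 0.084,"ay": -0.379,"az": -1.205},
])

```text
t: 2.1
tool_pos: [0.5105, 0.3782, 0.403]
orientation: [-0.013, 2.994, -0.945]
force: [1.5, -0.6, -0.1]
opening: 0.0931
gripper_force: 0.0
```

Run:
```python
from plan import *
print(read_state()['q'].round(2),read_state()['tool_pos'].round(3))
rows([(hold(.12),toolR(HY,35,-1),3)],100)
```

```text
[ 0.69  0.43  1.2  -0.49  1.89 -0.95] [0.51  0.378 0.403]
seg dist 116 mm, ang 0.1 deg
{hand: 100, x: -0.009, y: 0.0335, z: -0.0168, ax: -0.0002, ay: -0.0003, az: 0.0002}
{hand: 100, x: -0.018, y: 0.0669, z: -0.0336, ax: -0.0004, ay: -0.0006, az: 0.0003}
{hand: 100, x: -0.0271, y: 0.1004, z: -0.0504, ax: -0.0006, ay: -0.001, az: 0.0005}
```

carry_out([
  {"hand": 100,"x": -0.009,"y": 0.033,"z": -0.017,"ax": 0,"ay": 0,"az": 0},
  {"hand": 100,"x": -0.018,"y": 0.067,"z": -0.034,"ax": 0,"ay": 0,"az": 0},
  {"hand": 100,"x": -0.027,"y": 0.1,"z": -0.05,"ax": 0,"ay": 0,"az": 0},
  {"hand": 100,"x": -0.027,"y": 0.1,"z": -0.025,"ax": 0,"ay": 0,"az": 0},
  {"hand": 100,"x": -0.027,"y": 0.1,"z": 0.0,"ax": 0,"ay": 0,"az": 0},
  {"hand": 100,"x": -0.027,"y": 0.1,"z": 0.0,"ax": 0,"ay": 0,"az": 0},
])

```text
t: 2.85
tool_pos: [0.5368, 0.4573, 0.3434]
orientation: [0.005, -2.992, 0.949]
force: [-0.1, -0.4, 0.4]
opening: 0.0929
gripper_force: 0.0
```

Run:
```python
from plan import *
rows([(hold(.0),toolR(HY,35,-1),1)],100)
b,S=cloud('side'); cv2.imwrite('pics/s1.png',cv2.resize(b[130:300,200:380],None,fx=3.3,fy=3.3))
b,T=cloud('top')
for n,W in(('side',S),('top',T)):
    P=W.reshape(-1,3); P=P[((P>[.48,.285,.11])&(P<[.60,.36,.18])).all(1)]
    f=lambda p:rodsd((P-p[:3])@rodR(p[3])); y0=HY
    p=least_squares(f,np.r_[HG-rodR(y0)@[0,0,.17],y0],loss='soft_l1',f_scale=.001).x
    print(n,len(P),(p[:3]+rodR(p[3])@[0,0,.17]).round(4),np.degrees(p[3]))
```

```text
seg dist 66 mm, ang 0.4 deg
{hand: 100, x: -0.0004, y: 0.0019, z: 0.066, ax: -0.0034, ay: -0.0063, az: -0.0031}
side 107 [0.538  0.3236 0.1514] -91.58435752655724
top 467 [0.5381 0.325  0.1515] -89.13503389874732
```

View pics/s1.png

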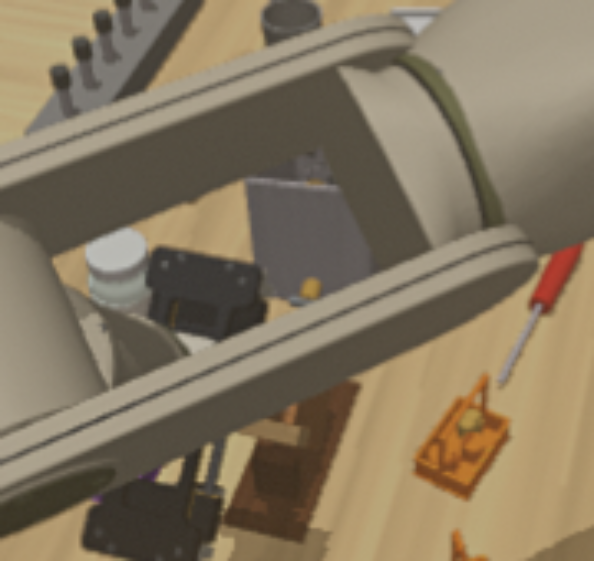

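The picture shows the open gripper lined up behind the handle, which is at (285,432). I advance and grip.

carry_out([
  {"hand": 100,"x": 0,"y": 0.002,"z": 0.03,"ax": -0.003,"ay": -0.005,"az": 0},
  {"hand": 100,"x": 0,"y": 0.002,"z": 0.05,"ax": -0.003,"ay": -0.005,"az": 0},
  {"hand": 100,"x": 0,"y": 0.002,"z": 0.066,"ax": -0.003,"ay": -0.005,"az": 0},
  {"hand": 100,"x": 0,"y": 0.002,"z": 0.066,"ax": -0.003,"ay": -0.005,"az": 0},
  {"hand": 30,"x": 0,"y": 0.002,"z": 0.066,"ax": -0.003,"ay": -0.005,"az": 0},
  {"hand": 0,"x": 0,"y": 0.002,"z": 0.066,"ax": -0.003,"ay": -0.005,"az": 0},
  {"hand": 0,"x": 0,"y": 0.002,"z": 0.066,"ax": -0.003,"ay": -0.005,"az": 0},
  {"hand": 0,"x": 0,"y": 0.002,"z": 0.066,"ax": -0.003,"ay": -0.005,"az": 0},
], newtons=55)

```text
t: 3.95
tool_pos: [0.5373, 0.4222, 0.2915]
orientation: [-0.007, 2.991, -0.937]
force: [0.3, -0.1, 0.1]
opening: 0.0574
gripper_force: 0.0
```

carry_out([
  {"hand": 0,"x": 0,"y": 0,"z": 0,"ax": 0,"ay": 0,"az": 0},
  {"hand": 0,"x": 0,"y": 0,"z": 0,"ax": 0,"ay": 0,"az": 0},
])

```text
t: 4.2
tool_pos: [0.5373, 0.422, 0.2913]
orientation: [-0.007, 2.991, -0.938]
force: [0.2, 0.3, -0.1]
opening: 0.0377
gripper_force: 0.0
```

carry_out([
  {"hand": 0,"x": 0,"y": 0,"z": 0.002,"ax": 0,"ay": 0,"az": 0},
  {"hand": 0,"x": 0,"y": 0,"z": 0.002,"ax": 0,"ay": 0,"az": 0},
  {"hand": 0,"x": 0,"y": 0,"z": 0.002,"ax": 0,"ay": 0,"az": 0},
  {"hand": 0,"x": 0,"y": 0,"z": 0.002,"ax": 0,"ay": 0,"az": 0},
])

```text
t: 4.7
tool_pos: [0.5373, 0.4207, 0.2895]
orientation: [-0.007, 2.992, -0.939]
force: [-0.2, -1.4, -0.6]
opening: 0.0137
gripper_force: 55.0
```

Run:
```python
from plan import *
s=read_state();print(s['tool_pos'].round(4),hold(0).round(4),s['opening'],s['gripper_force'],s['force'],(toolR(HY,35,-1).T@(s['tool_pos']-hold(0))).round(4), (R.from_matrix(toolR(HY,35,-1)).inv()*R.from_rotvec(s['orientation'])).as_rotvec().round(4))
```

```text
[0.5373 0.4207 0.2895] [0.5372 0.4208 0.2883] 0.013695781502232033 54.99887466430664 [-0.20553529 -1.42601857 -0.58926807] [-0.0001 -0.0007 -0.001 ] [-0.0028 -0.0023  0.0049]
```

```bash
cat >> plan.py <<'E'
def tk(xo,zo,lean,y=0,G2=.168): # TCP pose with the rod's origin at tank (xo,y,zo) in mm
    M=rodR(TY,np.radians(lean)); return rt(xo/1000,y/1000,zo/1000)+M@np.array([0,0,.17+G2]), toolR(TY,lean,-1)
E
python3 - <<'E'
from plan import *
s=read_state(); np.savez('home.npz',p=s['tool_pos'],o=s['orientation'])
p=s['tool_pos'];M0=R.from_rotvec(s['orientation']).as_matrix()
up=p+M0@[0,-.003,-.13]
rows([(up,M0,1),(up+[0,-.03,.09],M0,1),(*tk(-70,190,37),1),(*tk(-70,175,37),1)],0)
E
```

```text
seg dist 130 mm, ang 0.0 deg
seg dist 95 mm, ang 0.0 deg
seg dist 212 mm, ang 6.1 deg
seg dist 15 mm, ang 0.0 deg
{hand: 0, x: 0.0, y: -0.003, z: -0.13, ax: 0.0, ay: 0.0, az: -0.0}
{hand: 0, x: -0.0002, y: -0.079, z: -0.1867, ax: 0.0, ay: 0.0, az: -0.0}
{hand: 0, x: -0.0179, y: -0.2347, z: -0.0442, ax: 0.0375, ay: -0.0541, az: -0.0827}
{hand: 0, x: -0.0178, y: -0.2262, z: -0.0319, ax: 0.0375, ay: -0.0541, az: -0.0827}
```

carry_out([
  {"hand": 0,"x": 0,"y": -0.001,"z": -0.008,"ax": 0,"ay": 0,"az": 0},
  {"hand": 0,"x": 0,"y": -0.003,"z": -0.024,"ax": 0,"ay": 0,"az": 0},
  {"hand": 0,"x": 0,"y": -0.003,"z": -0.042,"ax": 0,"ay": 0,"az": 0},
  {"hand": 0,"x": 0,"y": -0.003,"z": -0.06,"ax": 0,"ay": 0,"az": 0},
  {"hand": 0,"x": 0,"y": -0.003,"z": -0.08,"ax": 0,"ay": 0,"az": 0},
  {"hand": 0,"x": 0,"y": -0.003,"z": -0.1,"ax": 0,"ay": 0,"az": 0},
  {"hand": 0,"x": 0,"y": -0.003,"z": -0.12,"ax": 0,"ay": 0,"az": 0},
  {"hand": 0,"x": 0,"y": -0.003,"z": -0.132,"ax": 0,"ay": 0,"az": 0},
], newtons=60)

```text
t: 5.7
tool_pos: [0.536, 0.495, 0.4023]
orientation: [-0.007, 2.991, -0.934]
force: [0.6, 0.2, -1.6]
opening: 0.0135
gripper_force: 60.0
```

carry_out([
  {"hand": 0,"x": 0,"y": -0.025,"z": -0.02,"ax": 0,"ay": 0,"az": 0},
  {"hand": 0,"x": 0,"y": -0.05,"z": -0.04,"ax": 0,"ay": 0,"az": 0},
  {"hand": 0,"x": 0,"y": -0.08,"z": -0.055,"ax": 0,"ay": 0,"az": 0},
  {"hand": 0,"x": -0.005,"y": -0.12,"z": -0.02,"ax": 0.01,"ay": -0.014,"az": -0.02},
  {"hand": 0,"x": -0.01,"y": -0.16,"z": 0.02,"ax": 0.02,"ay": -0.028,"az": -0.04},
  {"hand": 0,"x": -0.015,"y": -0.2,"z": 0.055,"ax": 0.03,"ay": -0.041,"az": -0.06},
  {"hand": 0,"x": -0.018,"y": -0.225,"z": 0.083,"ax": 0.037,"ay": -0.054,"az": -0.083},
  {"hand": 0,"x": -0.018,"y": -0.23,"z": 0.086,"ax": 0.037,"ay": -0.054,"az": -0.083},
])

```text
t: 6.7
tool_pos: [0.5554, 0.2527, 0.4628]
orientation: [-0.149, 2.944, -0.984]
force: [-0.0, 1.1, -1.6]
opening: 0.0134
gripper_force: 60.0
```

```bash
python3 - <<'E'
from plan import *
rows([(*tk(-70,175,37),1),(*tk(20,55,37),1)],0); s=read_state(); print(s['t'],s['opening'],s['gripper_force'],s['force'].round(1),s['q'].round(2))
for n in('side','top'):
    b,W=cloud(n); cv2.imwrite(f'pics/{n}2.png',b[100:300,180:440]if n=='side' else b[120:260,180:400]); np.save(n+'2.npy',W)
    M=R.from_rotvec(s['orientation']).as_matrix(); Q=(W.reshape(-1,3)-s['tool_pos'])@M
    # rod strip & handle in tool frame
    m=(abs(Q[:,0])<.014)&(abs(Q[:,1])<.02)&(Q[:,2]>.19)&(Q[:,2]<.32);A=Q[m]; print(n,'strip',len(A),np.median(A,0).round(4),A[:,0].min().round(4),A[:,0].max().round(4))
    if len(A)>20: print(np.polyfit(A[:,2],A[:,1],1).round(4), np.polyfit(A[:,2],A[:,0],1).round(4))
    m=(abs(Q[:,0])<.014)&(abs(Q[:,1]+.01)<.03)&(Q[:,2]>.31)&(Q[:,2]<.36);A=Q[m]; print('hook',len(A),A.min(0).round(4) if len(A) else 0,A.max(0).round(4) if len(A) else 0)
E
python3 -c "
import cv2
a=cv2.imread('pics/side2.png');cv2.imwrite('pics/side2b.png',cv2.resize(a,None,fx=3,fy=3))"
```

```text
seg dist 18 mm, ang 0.2 deg
seg dist 150 mm, ang 0.0 deg
{hand: 0, x: -0.0001, y: 0.0113, z: 0.0139, ax: 0.0009, ay: -0.0006, az: -0.0036}
{hand: 0, x: -0.0002, y: 0.0115, z: 0.1639, ax: 0.0009, ay: -0.0006, az: -0.0036}
6.7 0.01338753239986561 59.99886453151703 [-0.   1.1 -1.6] [ 0.52  0.27  1.29 -0.6   1.82 -1.24]
side strip 66 [0.0063 0.0023 0.2748] -0.0089 0.0116
[ 0.0099 -0.0011] [-0.055   0.0197]
hook 45 [-0.0084 -0.0244  0.311 ] [0.0127 0.003  0.34  ]
top strip 283 [ 0.0024 -0.0016  0.2554] -0.0105 0.012
[-0.0004 -0.0013] [-0.0066  0.0037]
hook 113 [-0.0091 -0.0242  0.3103] [0.0116 0.0057 0.3415]
```

View pics/side2b.png

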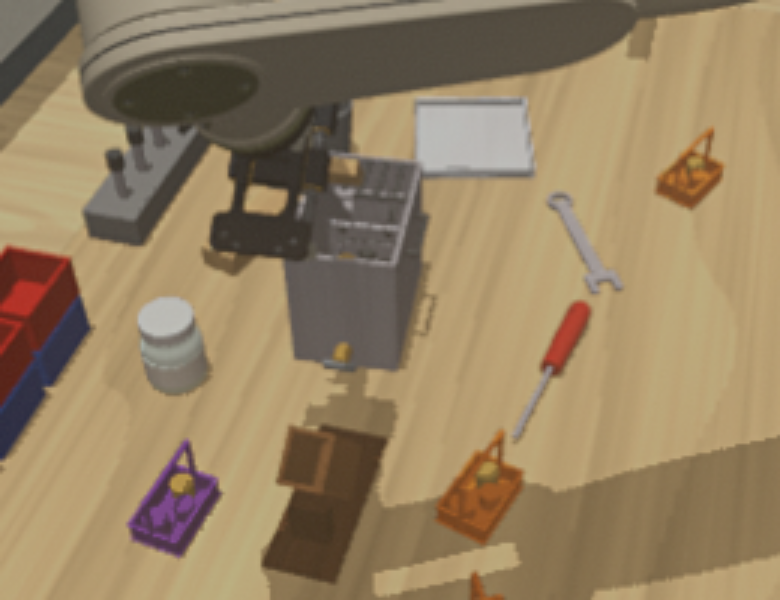

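The side view shows the empty holder at (320,500), the gripper over the tank at (265,240), and the bail bar visible at (360,228). The rod model agrees with the cloud, so I insert along the rod's axis.

carry_out([
  {"hand": 0,"x": 0,"y": 0.011,"z": 0.014,"ax": 0,"ay": 0,"az": -0.003},
  {"hand": 0,"x": 0,"y": 0.011,"z": 0.03,"ax": 0,"ay": 0,"az": -0.003},
  {"hand": 0,"x": 0,"y": 0.011,"z": 0.055,"ax": 0,"ay": 0,"az": -0.003},
  {"hand": 0,"x": 0,"y": 0.011,"z": 0.08,"ax": 0,"ay": 0,"az": -0.003},
  {"hand": 0,"x": 0,"y": 0.011,"z": 0.105,"ax": 0,"ay": 0,"az": -0.003},
  {"hand": 0,"x": 0,"y": 0.011,"z": 0.13,"ax": 0,"ay": 0,"az": -0.003},
  {"hand": 0,"x": 0,"y": 0.011,"z": 0.15,"ax": 0,"ay": 0,"az": -0.003},
  {"hand": 0,"x": 0,"y": 0.011,"z": 0.16,"ax": 0,"ay": 0,"az": -0.003},
])

```text
t: 7.8
tool_pos: [0.5643, 0.1685, 0.3242]
orientation: [-0.16, 2.947, -0.986]
force: [0.5, 0.2, -2.1]
opening: 0.0136
gripper_force: 60.0
```

Run:
```python
from plan import *
rows([(*tk(20,55,37),1),(*tk(45,55,37),1),(*tk(45,75,37),1),(*tk(45,91,37),1)],0); s=read_state(); print(s['force'].round(1))
for n in('side','top'):
    b,W=cloud(n); cv2.imwrite(f'pics/{n}3.png',cv2.resize(b[140:230,250:350] if n=='side' else b[140:230,290:390],None,fx=4,fy=4,interpolation=cv2.INTER_CUBIC))
a=[cv2.imread(f'pics/{n}3.png') for n in('side','top')]; cv2.imwrite('pics/c3.png',np.hstack(a))
```

```text
seg dist 5 mm, ang 0.3 deg
seg dist 25 mm, ang 0.0 deg
seg dist 20 mm, ang 0.0 deg
seg dist 16 mm, ang 0.0 deg
{hand: 0, x: -0.0, y: -0.0041, z: 0.0022, ax: 0.0003, ay: -0.0016, az: 0.0045}
{hand: 0, x: 0.0, y: -0.0241, z: 0.0172, ax: 0.0003, ay: -0.0016, az: 0.0045}
{hand: 0, x: 0.0001, y: -0.0361, z: 0.0012, ax: 0.0003, ay: -0.0016, az: 0.0045}
{hand: 0, x: 0.0002, y: -0.0457, z: -0.0115, ax: 0.0003, ay: -0.0016, az: 0.0045}
[ 0.5  0.2 -2.1]
```

View pics/c3.png

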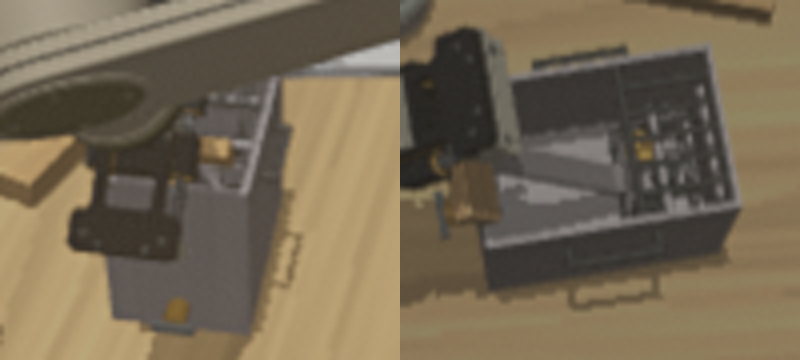

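The top view shows the strip from the handle (470,190) down to under the grille's front bar at (615,185), centred. Next I go in under the bail.

carry_out([
  {"hand": 0,"x": 0,"y": -0.004,"z": 0.002,"ax": 0,"ay": -0.001,"az": 0.004},
  {"hand": 0,"x": 0,"y": -0.008,"z": 0.005,"ax": 0,"ay": -0.001,"az": 0.004},
  {"hand": 0,"x": 0,"y": -0.013,"z": 0.009,"ax": 0,"ay": -0.001,"az": 0.004},
  {"hand": 0,"x": 0,"y": -0.018,"z": 0.0125,"ax": 0,"ay": -0.001,"az": 0.004},
  {"hand": 0,"x": 0,"y": -0.024,"z": 0.017,"ax": 0,"ay": -0.001,"az": 0.004},
  {"hand": 0,"x": 0,"y": -0.024,"z": 0.017,"ax": 0,"ay": -0.001,"az": 0.004},
])

```text
t: 8.65
tool_pos: [0.5678, 0.1391, 0.3269]
orientation: [-0.152, 2.944, -0.983]
force: [0.6, -0.8, -0.8]
opening: 0.0137
gripper_force: 60.0
```

```bash
cat > chk.py <<'E'
from plan import *
def bail(yaw=True):
    for n in('side','top'):
        b,W=cloud(n); A=(W.reshape(-1,3)-TC)@Rz(TY)
        Q=A[(abs(A[:,1])<.034)&(abs(A[:,1])>.013)&(abs(A[:,0]-.045)<.02)&(A[:,2]>.06)&(A[:,2]<.135)]
        Q=Q[(abs(abs(Q[:,1])-.025)>.005)]
        print(n,len(Q),np.median(Q,0).round(4),np.percentile(Q[:,2],[10,90]).round(4))
E
python3 - <<'E'
from chk import *
rows([(*tk(45,55,37),1),(*tk(45,75,37),1),(*tk(45,92,37),1)],0); print(read_state()['force'].round(1)); bail()
E
```

```text
seg dist 2 mm, ang 0.1 deg
seg dist 20 mm, ang 0.0 deg
seg dist 17 mm, ang 0.0 deg
{hand: 0, x: 0.0004, y: 0.0011, z: 0.0016, ax: 0.0008, ay: 0.0007, az: -0.0015}
{hand: 0, x: 0.0004, y: -0.0109, z: -0.0144, ax: 0.0008, ay: 0.0007, az: -0.0015}
{hand: 0, x: 0.0004, y: -0.0211, z: -0.028, ax: 0.0008, ay: 0.0007, az: -0.0015}
[ 0.6 -0.8 -0.8]
side 8 [ 0.0451 -0.0184  0.0843] [0.0819 0.0883]
top 10 [ 0.0427 -0.0153  0.0871] [0.0838 0.0892]
```

carry_out([
  {"hand": 0,"x": 0,"y": -0.003,"z": -0.004,"ax": 0,"ay": 0,"az": 0},
  {"hand": 0,"x": 0,"y": -0.006,"z": -0.008,"ax": 0,"ay": 0,"az": 0},
  {"hand": 0,"x": 0,"y": -0.009,"z": -0.012,"ax": 0,"ay": 0,"az": 0},
  {"hand": 0,"x": 0,"y": -0.0115,"z": -0.0155,"ax": 0,"ay": 0,"az": 0},
  {"hand": 0,"x": 0,"y": -0.0135,"z": -0.018,"ax": 0,"ay": 0,"az": 0},
  {"hand": 0,"x": 0,"y": -0.015,"z": -0.02,"ax": 0,"ay": 0,"az": 0},
  {"hand": 0,"x": 0,"y": -0.015,"z": -0.02,"ax": 0,"ay": 0,"az": 0},
])

```text
t: 9.62
tool_pos: [0.5678, 0.1399, 0.352]
orientation: [-0.154, 2.943, -0.983]
force: [-0.5, -0.3, -3.7]
opening: 0.0136
gripper_force: 60.0
```

Run:
```python
from chk import *
rows([(*tk(45,75,37),1),(*tk(45,92,37),1)],0); print(read_state()['force'].round(1)); bail()
```

```text
seg dist 7 mm, ang 0.1 deg
seg dist 17 mm, ang 0.0 deg
{hand: 0, x: 0.0005, y: 0.0036, z: 0.0061, ax: 0.001, ay: 0.0014, az: -0.0009}
{hand: 0, x: 0.0004, y: -0.0066, z: -0.0075, ax: 0.001, ay: 0.0014, az: -0.0009}
[-0.5 -0.3 -3.7]
side 7 [ 0.0434 -0.018   0.0933] [0.0904 0.0943]
top 11 [ 0.0422 -0.0149  0.0935] [0.0907 0.0957]
```

carry_out([
  {"hand": 0,"x": 0,"y": -0.002,"z": -0.0025,"ax": 0,"ay": 0,"az": 0},
  {"hand": 0,"x": 0,"y": -0.004,"z": -0.005,"ax": 0,"ay": 0,"az": 0},
  {"hand": 0,"x": 0,"y": -0.006,"z": -0.0075,"ax": 0,"ay": 0,"az": 0},
  {"hand": 0,"x": 0,"y": -0.006,"z": -0.0075,"ax": 0,"ay": 0,"az": 0},
])

```text
t: 10.22
tool_pos: [0.5679, 0.1396, 0.362]
orientation: [-0.153, 2.943, -0.983]
force: [0.2, 1.0, -3.9]
opening: 0.0137
gripper_force: 60.0
```

Run:
```python
from chk import *
rows([(*tk(45,92,37),1),(*tk(15,92,37),1),(*tk(-15,100,37),1),(*tk(-25,112,37),1)],0); print(read_state()['force'].round(1)); bail()
```

```text
seg dist 1 mm, ang 0.1 deg
seg dist 30 mm, ang 0.0 deg
seg dist 31 mm, ang 0.0 deg
seg dist 16 mm, ang 0.0 deg
{hand: 0, x: 0.0005, y: -0.0003, z: 0.0004, ax: 0.001, ay: 0.002, az: -0.0013}
{hand: 0, x: 0.0005, y: 0.0236, z: -0.0176, ax: 0.001, ay: 0.002, az: -0.0013}
{hand: 0, x: 0.0005, y: 0.0428, z: -0.0421, ax: 0.001, ay: 0.002, az: -0.0013}
{hand: 0, x: 0.0005, y: 0.0436, z: -0.0577, ax: 0.001, ay: 0.002, az: -0.0013}
[ 0.2  1.  -3.9]
side 7 [ 0.0423 -0.0185  0.1028] [0.1001 0.1058]
top 12 [ 0.0425 -0.0163  0.1043] [0.1002 0.1086]
```

carry_out([
  {"hand": 0,"x": 0,"y": 0.001,"z": -0.001,"ax": 0,"ay": 0,"az": 0},
  {"hand": 0,"x": 0,"y": 0.004,"z": -0.003,"ax": 0,"ay": 0,"az": 0},
  {"hand": 0,"x": 0,"y": 0.007,"z": -0.0055,"ax": 0,"ay": 0,"az": 0},
  {"hand": 0,"x": 0,"y": 0.011,"z": -0.0085,"ax": 0,"ay": 0,"az": 0},
  {"hand": 0,"x": 0,"y": 0.015,"z": -0.0115,"ax": 0,"ay": 0,"az": 0},
  {"hand": 0,"x": 0,"y": 0.019,"z": -0.0145,"ax": 0,"ay": 0,"az": 0},
  {"hand": 0,"x": 0,"y": 0.022,"z": -0.0165,"ax": 0,"ay": 0,"az": 0},
  {"hand": 0,"x": 0,"y": 0.024,"z": -0.018,"ax": 0,"ay": 0,"az": 0},
])

```text
t: 11.32
tool_pos: [0.5646, 0.1697, 0.3614]
orientation: [-0.154, 2.943, -0.983]
force: [-0.6, -0.5, -3.7]
opening: 0.0136
gripper_force: 60.0
```

Run:
```python
from chk import *
s=read_state();print(s['force'].round(1))
rows([(*tk(15,92,37),1),(*tk(-15,100,37),1),(*tk(-27,118,37),1),(*tk(-27,135,37),1)],0)
```

```text
[-0.6 -0.5 -3.7]
seg dist 1 mm, ang 0.1 deg
seg dist 31 mm, ang 0.0 deg
seg dist 22 mm, ang 0.0 deg
seg dist 17 mm, ang 0.0 deg
{hand: 0, x: 0.0004, y: -0.0009, z: 0.0, ax: 0.0009, ay: 0.0013, az: -0.0006}
{hand: 0, x: 0.0004, y: 0.0182, z: -0.0244, ax: 0.0009, ay: 0.0013, az: -0.0006}
{hand: 0, x: 0.0003, y: 0.017, z: -0.046, ax: 0.0009, ay: 0.0013, az: -0.0006}
{hand: 0, x: 0.0003, y: 0.0068, z: -0.0596, ax: 0.0009, ay: 0.0013, az: -0.0006}
```

carry_out([
  {"hand": 0,"x": 0,"y": 0.003,"z": -0.004,"ax": 0,"ay": 0,"az": 0},
  {"hand": 0,"x": 0,"y": 0.007,"z": -0.01,"ax": 0,"ay": 0,"az": 0},
  {"hand": 0,"x": 0,"y": 0.012,"z": -0.016,"ax": 0,"ay": 0,"az": 0},
  {"hand": 0,"x": 0,"y": 0.016,"z": -0.022,"ax": 0,"ay": 0,"az": 0},
  {"hand": 0,"x": 0,"y": 0.0185,"z": -0.029,"ax": 0,"ay": 0,"az": 0},
  {"hand": 0,"x": 0,"y": 0.018,"z": -0.037,"ax": 0,"ay": 0,"az": 0},
  {"hand": 0,"x": 0,"y": 0.017,"z": -0.045,"ax": 0,"ay": 0,"az": 0},
  {"hand": 0,"x": 0,"y": 0.013,"z": -0.051,"ax": 0,"ay": 0,"az": 0},
])

```text
t: 12.32
tool_pos: [0.5603, 0.2105, 0.3951]
orientation: [-0.154, 2.943, -0.983]
force: [-0.5, 0.8, -4.5]
opening: 0.0138
gripper_force: 60.0
```

Run:
```python
from chk import *
s=read_state();print(s['force'].round(1))
rows([(*tk(-27,125,37),1),(*tk(-27,245,37),1)],0)
b,W=cloud('top'); cv2.imwrite('pics/t4.png',cv2.resize(b[120:240,250:400],None,fx=5,fy=5,interpolation=cv2.INTER_CUBIC))
A=(W.reshape(-1,3)-TC)@Rz(TY);A=A[(abs(A[:,0]+.027)<.015)&(A[:,2]>.125)&(A[:,2]<.15)&(abs(A[:,1])<.042)&(abs(A[:,1])>.012)];print(A.round(3).tolist()[:40])
```

```text
[-0.5  0.8 -4.5]
seg dist 0 mm, ang 0.1 deg
seg dist 120 mm, ang 0.0 deg
{hand: 0, x: 0.0004, y: 0.0003, z: -0.0, ax: 0.001, ay: 0.0017, az: -0.0008}
{hand: 0, x: 0.0002, y: -0.0719, z: -0.0959, ax: 0.001, ay: 0.0017, az: -0.0008}
[[-0.026, 0.04, 0.133], [-0.03, 0.036, 0.138], [-0.027, 0.036, 0.137], [-0.03, 0.033, 0.138], [-0.028, 0.033, 0.139], [-0.031, 0.031, 0.136], [-0.028, 0.031, 0.135], [-0.025, 0.032, 0.131], [-0.029, 0.028, 0.137], [-0.026, 0.025, 0.144], [-0.029, 0.025, 0.137], [-0.026, 0.025, 0.136], [-0.029, 0.024, 0.132], [-0.027, 0.021, 0.142], [-0.03, 0.019, 0.138], [-0.028, 0.019, 0.139], [-0.031, 0.017, 0.138], [-0.028, 0.017, 0.136], [-0.025, 0.016, 0.136], [-0.031, 0.014, 0.137], [-0.028, 0.014, 0.135], [-0.026, 0.014, 0.135], [-0.017, -0.012, 0.145], [-0.028, -0.014, 0.139], [-0.031, -0.015, 0.135], [-0.028, -0.017, 0.14], [-0.025, -0.016, 0.135], [-0.031, -0.019, 0.14], [-0.029, -0.019, 0.137], [-0.026, -0.02, 0.138], [-0.029, -0.021, 0.133], [-0.026, -0.022, 0.134], [-0.03, -0.025, 0.138], [-0.027, -0.024, 0.132], [-0.03, -0.026, 0.134], [-0.027, -0.027, 0.133], [-0.03, -0.03, 0.136], [-0.028, -0.03, 0.138], [-0.031, -0.032, 0.134], [-0.028, -0.032, 0.135]]
```

View pics/t4.png

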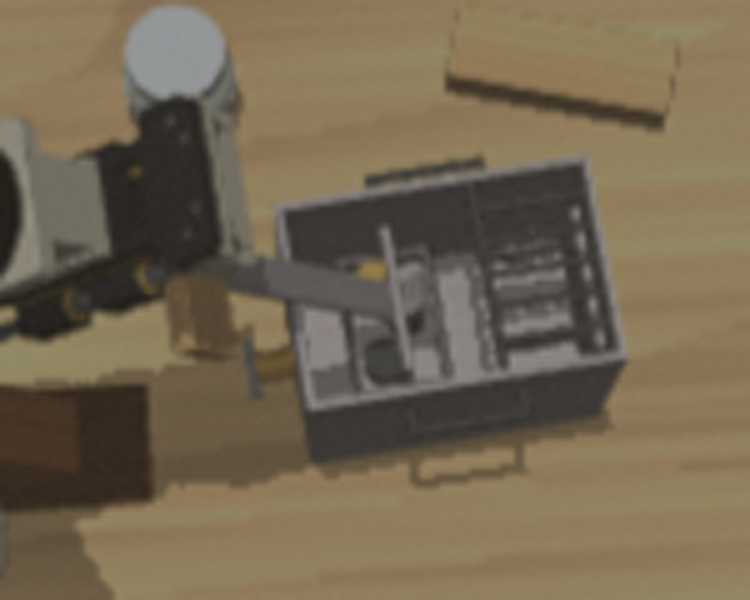

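The hook carries the bail at its middle (395,300); the basket hangs level, clear of the grille and walls. I lift straight out.

carry_out([
  {"hand": 0,"x": 0,"y": -0.006,"z": -0.008,"ax": 0,"ay": 0,"az": 0},
  {"hand": 0,"x": 0,"y": -0.015,"z": -0.02,"ax": 0,"ay": 0,"az": 0},
  {"hand": 0,"x": 0,"y": -0.025,"z": -0.033,"ax": 0,"ay": 0,"az": 0},
  {"hand": 0,"x": 0,"y": -0.035,"z": -0.047,"ax": 0,"ay": 0,"az": 0},
  {"hand": 0,"x": 0,"y": -0.046,"z": -0.061,"ax": 0,"ay": 0,"az": 0},
  {"hand": 0,"x": 0,"y": -0.057,"z": -0.076,"ax": 0,"ay": 0,"az": 0},
  {"hand": 0,"x": 0,"y": -0.067,"z": -0.089,"ax": 0,"ay": 0,"az": 0},
  {"hand": 0,"x": 0,"y": -0.073,"z": -0.097,"ax": 0,"ay": 0,"az": 0},
])

```text
t: 13.38
tool_pos: [0.5601, 0.2102, 0.5173]
orientation: [-0.153, 2.942, -0.982]
force: [0.0, -0.3, -4.1]
opening: 0.0136
gripper_force: 60.0
```

```bash
cat >> plan.py <<'E'
def wl(x,y,zo,lean,yaw,G2=.168): # rod origin at world x,y,zo
    M=rodR(yaw,np.radians(lean)); return np.array([x,y,zo])+M@np.array([0,0,.17+G2]), toolR(yaw,lean,-1)
E
python3 - <<'E'
from chk import *
s=read_state();print(s['t'],s['force'].round(1),s['q'].round(2))
hx=.075;hy=.08
for n in('top0','side0'):
    W=np.load(n+'.npy');P=W.reshape(-1,3);P=P[((P>[.42,-.48,.0085])&(P<[.64,-.24,.02])).all(1)]
    bx=[(np.array([sx*(hx-.002),0,.007]),np.array([.002,hy,.007])) for sx in(1,-1)]+[(np.array([0,sy*(hy-.002),.007]),np.array([hx,.002,.007])) for sy in(1,-1)]
    best=min((least_squares(lambda p:np.min([sdf((P-np.r_[p[:2],0])@Rz(p[2]),*b) for b in bx],axis=0),[.536,-.356,np.radians(a)],loss='soft_l1',f_scale=.002) for a in(15,105)),key=lambda r:r.cost)
    print(n,len(P),best.x[:2].round(4),np.degrees(best.x[2]),best.cost)
rows([(*wl(.55,-.2,.245,37,TY),1),(*wl(.537,-.356,.245,37,TY),1)],0)
E
```

```text
13.375 [ 0.  -0.3 -4.1] [ 0.45  0.21  1.26 -0.63  1.85 -1.34]
top0 424 [ 0.5391 -0.3565] 15.069632803992059 0.005223111493572987
side0 164 [ 0.5379 -0.3578] 15.479200850510008 0.00030171696943937854
seg dist 210 mm, ang 0.2 deg
seg dist 157 mm, ang 0.0 deg
{hand: 0, x: 0.053, y: -0.1613, z: 0.124, ax: 0.0013, ay: 0.0022, az: -0.0016}
{hand: 0, x: 0.0822, y: -0.2843, z: 0.2163, ax: 0.0013, ay: 0.0022, az: -0.0016}
```

carry_out([
  {"hand": 0,"x": 0.001,"y": -0.003,"z": 0.002,"ax": 0,"ay": 0,"az": 0},
  {"hand": 0,"x": 0.003,"y": -0.011,"z": 0.009,"ax": 0,"ay": 0,"az": 0},
  {"hand": 0,"x": 0.007,"y": -0.025,"z": 0.019,"ax": 0,"ay": 0,"az": 0},
  {"hand": 0,"x": 0.012,"y": -0.043,"z": 0.032,"ax": 0,"ay": 0,"az": 0},
  {"hand": 0,"x": 0.018,"y": -0.062,"z": 0.047,"ax": 0,"ay": 0,"az": 0},
  {"hand": 0,"x": 0.025,"y": -0.083,"z": 0.063,"ax": 0,"ay": 0,"az": 0},
  {"hand": 0,"x": 0.031,"y": -0.105,"z": 0.08,"ax": 0,"ay": 0,"az": 0},
  {"hand": 0,"x": 0.037,"y": -0.128,"z": 0.097,"ax": 0,"ay": 0,"az": 0},
])

```text
t: 14.38
tool_pos: [0.5394, 0.0443, 0.515]
orientation: [-0.153, 2.944, -0.984]
force: [-0.0, 0.3, -4.2]
opening: 0.0134
gripper_force: 60.0
```

carry_out([
  {"hand": 0,"x": 0.006,"y": -0.023,"z": 0.017,"ax": 0,"ay": 0,"az": 0},
  {"hand": 0,"x": 0.013,"y": -0.046,"z": 0.034,"ax": 0,"ay": 0,"az": 0},
  {"hand": 0,"x": 0.02,"y": -0.069,"z": 0.052,"ax": 0,"ay": 0,"az": 0},
  {"hand": 0,"x": 0.027,"y": -0.091,"z": 0.069,"ax": 0,"ay": 0,"az": 0},
  {"hand": 0,"x": 0.033,"y": -0.113,"z": 0.086,"ax": 0,"ay": 0,"az": 0},
  {"hand": 0,"x": 0.039,"y": -0.132,"z": 0.101,"ax": 0,"ay": 0,"az": 0},
  {"hand": 0,"x": 0.043,"y": -0.147,"z": 0.112,"ax": 0,"ay": 0,"az": 0},
  {"hand": 0,"x": 0.045,"y": -0.155,"z": 0.118,"ax": 0,"ay": 0,"az": 0},
])

```text
t: 15.38
tool_pos: [0.5146, -0.1536, 0.5138]
orientation: [-0.151, 2.944, -0.984]
force: [0.5, 0.5, -3.8]
opening: 0.0136
gripper_force: 60.0
```

Run:
```python
from chk import *
s=read_state();print(s['t'],s['force'].round(1),s['q'].round(2))
rows([(*wl(.5385,-.357,.245,37,TY),1),(*wl(.5385,-.357,.085,37,TY),1),(*wl(.5385,-.357,.068,37,TY),1)],0)
```

```text
15.375 [ 0.5  0.5 -3.8] [-0.18 -0.15  1.64 -0.62  1.47 -1.85]
seg dist 3 mm, ang 0.1 deg
seg dist 160 mm, ang 0.0 deg
seg dist 17 mm, ang 0.0 deg
{hand: 0, x: -0.0025, y: -0.0018, z: -0.0001, ax: 0.0006, ay: -0.0006, az: -0.0022}
{hand: 0, x: -0.0024, y: 0.0944, z: 0.1277, ax: 0.0006, ay: -0.0006, az: -0.0022}
{hand: 0, x: -0.0024, y: 0.1047, z: 0.1413, ax: 0.0006, ay: -0.0006, az: -0.0022}
```

carry_out([
  {"hand": 0,"x": -0.001,"y": 0.005,"z": 0.009,"ax": 0,"ay": 0,"az": 0},
  {"hand": 0,"x": -0.002,"y": 0.018,"z": 0.027,"ax": 0,"ay": 0,"az": 0},
  {"hand": 0,"x": -0.002,"y": 0.034,"z": 0.048,"ax": 0,"ay": 0,"az": 0},
  {"hand": 0,"x": -0.002,"y": 0.051,"z": 0.07,"ax": 0,"ay": 0,"az": 0},
  {"hand": 0,"x": -0.002,"y": 0.067,"z": 0.091,"ax": 0,"ay": 0,"az": 0},
  {"hand": 0,"x": -0.002,"y": 0.08,"z": 0.109,"ax": 0,"ay": 0,"az": 0},
  {"hand": 0,"x": -0.002,"y": 0.089,"z": 0.121,"ax": 0,"ay": 0,"az": 0},
  {"hand": 0,"x": -0.002,"y": 0.093,"z": 0.126,"ax": 0,"ay": 0,"az": 0},
])

```text
t: 16.38
tool_pos: [0.518, -0.1528, 0.356]
orientation: [-0.155, 2.945, -0.983]
force: [-0.5, -0.3, -3.5]
opening: 0.0138
gripper_force: 60.0
```

Run:
```python
from chk import *
s=read_state();print(s['t'],s['force'].round(1))
rows([(*wl(.5385,-.357,.085,37,TY),1),(*wl(.5385,-.357,.065,37,TY),1),(*wl(.5385,-.357,.055,37,TY),1)],0)
b,W=cloud('side'); 
c=cv2.resize(b[90:190,270:420],None,fx=5,fy=5,interpolation=cv2.INTER_CUBIC); cv2.imwrite('pics/s5.png',c)
```

```text
16.375 [-0.5 -0.3 -3.5]
seg dist 2 mm, ang 0.1 deg
seg dist 20 mm, ang 0.0 deg
seg dist 10 mm, ang 0.0 deg
{hand: 0, x: 0.0009, y: -0.0008, z: 0.0019, ax: 0.0013, ay: 0.0003, az: 0.0003}
{hand: 0, x: 0.0009, y: 0.0113, z: 0.0179, ax: 0.0013, ay: 0.0003, az: 0.0003}
{hand: 0, x: 0.0009, y: 0.0173, z: 0.0259, ax: 0.0013, ay: 0.0003, az: 0.0003}
```

View pics/s5.png

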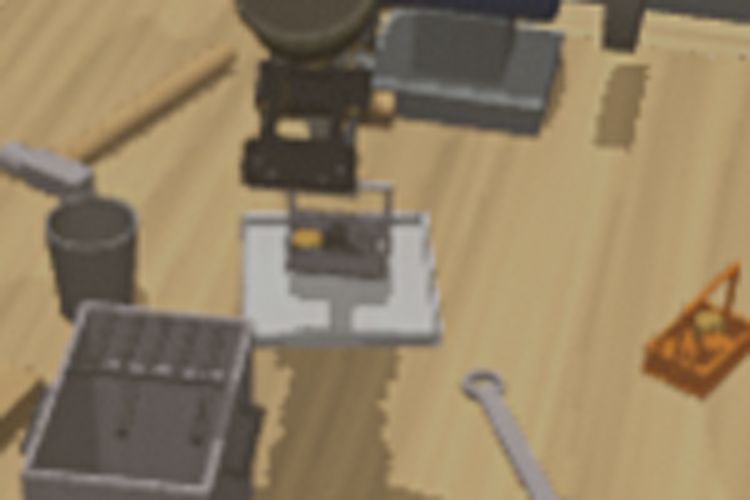

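The basket hangs level over the tray at (340,240), so I lower it slowly.

carry_out([
  {"hand": 0,"x": 0,"y": 0.003,"z": 0.004,"ax": 0,"ay": 0,"az": 0},
  {"hand": 0,"x": 0,"y": 0.006,"z": 0.008,"ax": 0,"ay": 0,"az": 0},
  {"hand": 0,"x": 0,"y": 0.009,"z": 0.012,"ax": 0,"ay": 0,"az": 0},
  {"hand": 0,"x": 0,"y": 0.011,"z": 0.015,"ax": 0,"ay": 0,"az": 0},
  {"hand": 0,"x": 0,"y": 0.013,"z": 0.0175,"ax": 0,"ay": 0,"az": 0},
  {"hand": 0,"x": 0,"y": 0.0145,"z": 0.0195,"ax": 0,"ay": 0,"az": 0},
  {"hand": 0,"x": 0,"y": 0.016,"z": 0.0215,"ax": 0,"ay": 0,"az": 0},
  {"hand": 0,"x": 0,"y": 0.0175,"z": 0.0235,"ax": 0,"ay": 0,"az": 0},
])

```text
t: 17.42
tool_pos: [0.5184, -0.1533, 0.3285]
orientation: [-0.154, 2.942, -0.984]
force: [0.6, 0.9, -2.2]
opening: 0.0138
gripper_force: 60.0
```

```bash
cat >> chk.py <<'E'
def bk(tags=('side','top')):
    for n in tags:
        b,W=cloud(n);P=W.reshape(-1,3); A=(P-[.5385,-.357,0])@Rz(TY)
        Q=A[(abs(A[:,1])<.045)&(abs(A[:,0])<.05)&(A[:,2]>.058)&(A[:,2]<.1)&(abs(A[:,1])>.013)]; print(n,'bail',len(Q),np.median(Q,0).round(4))
        L=Q[Q[:,1]>0];N=Q[Q[:,1]<0]; print('  ends',np.median(L,0).round(4),np.median(N,0).round(4))
E
python3 - <<'E'
from chk import *
s=read_state();print(s['t'],s['force'].round(1)); bk()
rows([(*wl(.5385,-.357,.055,37,TY),1),(*wl(.5385,-.357,.042,37,TY),1),(*wl(.5385,-.325,.042,37,TY),1)],0)
E
```

```text
17.425 [ 0.6  0.9 -2.2]
side bail 17 [-0.0032 -0.0326  0.0726]
  ends [nan nan nan] [-0.0032 -0.0326  0.0726]
top bail 28 [-0.0049 -0.0263  0.0725]
  ends [-0.0015  0.0204  0.0719] [-0.0055 -0.0287  0.0732]
seg dist 4 mm, ang 0.1 deg
seg dist 13 mm, ang 0.0 deg
seg dist 32 mm, ang 0.0 deg
{hand: 0, x: 0.0012, y: 0.0008, z: 0.0033, ax: 0.0006, ay: 0.0014, az: -0.0008}
{hand: 0, x: 0.0012, y: 0.0086, z: 0.0137, ax: 0.0006, ay: 0.0014, az: -0.0008}
{hand: 0, x: -0.0022, y: 0.034, z: -0.0054, ax: 0.0006, ay: 0.0014, az: -0.0008}
  return _methods._mean(a, axis=axis, dtype=dtype,
  ret = um.true_divide(
```

carry_out([
  {"hand": 0,"x": 0,"y": 0.002,"z": 0.003,"ax": 0,"ay": 0,"az": 0},
  {"hand": 0,"x": 0,"y": 0.004,"z": 0.006,"ax": 0,"ay": 0,"az": 0},
  {"hand": 0,"x": 0,"y": 0.006,"z": 0.009,"ax": 0,"ay": 0,"az": 0},
  {"hand": 0,"x": 0,"y": 0.008,"z": 0.0115,"ax": 0,"ay": 0,"az": 0},
  {"hand": 0,"x": 0,"y": 0.0095,"z": 0.0137,"ax": 0,"ay": 0,"az": 0},
  {"hand": 0,"x": 0,"y": 0.0095,"z": 0.0137,"ax": 0,"ay": 0,"az": 0},
])

```text
t: 18.27
tool_pos: [0.5182, -0.1538, 0.3111]
orientation: [-0.154, 2.944, -0.983]
force: [-0.2, -0.5, -1.1]
opening: 0.0138
gripper_force: 60.0
```

```bash
python3 - <<'E' 2>/dev/null
from chk import *
s=read_state();print(s['t'],s['force'].round(1)); bk()
b=Rz(TY)@[-.05,0,0]
rows([(*wl(.5385,-.357,.042,37,TY),1),(*wl(.5385+b[0],-.357+b[1],.042,37,TY),1),(*wl(.5385+b[0],-.357+b[1],.15,37,TY),1)],0)
E
```

```text
18.275 [-0.2 -0.5 -1.1]
side bail 18 [-0.0027 -0.0306  0.0725]
  ends [nan nan nan] [-0.0027 -0.0306  0.0725]
top bail 44 [-0.0052 -0.0157  0.0731]
  ends [-0.005   0.0263  0.0733] [-0.0054 -0.0286  0.0728]
seg dist 1 mm, ang 0.1 deg
seg dist 50 mm, ang 0.0 deg
seg dist 108 mm, ang 0.0 deg
{hand: 0, x: 0.0012, y: -0.0009, z: 0.0001, ax: 0.0008, ay: 0.0013, az: -0.0008}
{hand: 0, x: 0.0012, y: 0.0391, z: -0.03, ax: 0.0008, ay: 0.0013, az: -0.0008}
{hand: 0, x: 0.001, y: -0.0259, z: -0.1163, ax: 0.0008, ay: 0.0013, az: -0.0008}
```

carry_out([
  {"hand": 0,"x": 0,"y": 0.003,"z": -0.0025,"ax": 0,"ay": 0,"az": 0},
  {"hand": 0,"x": 0,"y": 0.008,"z": -0.006,"ax": 0,"ay": 0,"az": 0},
  {"hand": 0,"x": 0,"y": 0.013,"z": -0.01,"ax": 0,"ay": 0,"az": 0},
  {"hand": 0,"x": 0,"y": 0.018,"z": -0.0135,"ax": 0,"ay": 0,"az": 0},
  {"hand": 0,"x": 0,"y": 0.023,"z": -0.0175,"ax": 0,"ay": 0,"az": 0},
  {"hand": 0,"x": 0,"y": 0.028,"z": -0.021,"ax": 0,"ay": 0,"az": 0},
  {"hand": 0,"x": 0,"y": 0.034,"z": -0.0255,"ax": 0,"ay": 0,"az": 0},
  {"hand": 0,"x": 0,"y": 0.04,"z": -0.03,"ax": 0,"ay": 0,"az": 0},
])

```text
t: 19.38
tool_pos: [0.513, -0.1036, 0.3113]
orientation: [-0.154, 2.943, -0.983]
force: [0.9, 0.6, -2.1]
opening: 0.0138
gripper_force: 60.0
```

```bash
python3 - <<'E' 2>/dev/null
from chk import *
s=read_state();print(s['t'],s['force'].round(1),s['q'].round(2)); bk()
b=Rz(TY)@[-.05,0,0]
h=np.load('home.npz'); Mh=R.from_rotvec(h['o']).as_matrix()
ent=h['p']+Mh@[0,-.003,-.132]
rows([(*wl(.5385+b[0],-.357+b[1],.23,37,TY),1),(ent+[0,-.02,.09],Mh,1),(ent,Mh,1)],0)
E
```

```text
19.375 [ 0.9  0.6 -2.1] [-0.08 -0.03  1.9  -0.68  1.22 -1.53]
side bail 7 [-0.0001 -0.0395  0.0672]
  ends [nan nan nan] [-0.0001 -0.0395  0.0672]
top bail 46 [-0.0054 -0.0144  0.0727]
  ends [-0.0052  0.028   0.0723] [-0.0055 -0.0276  0.0746]
seg dist 189 mm, ang 0.1 deg
seg dist 579 mm, ang 6.1 deg
seg dist 92 mm, ang 0.0 deg
{hand: 0, x: 0.0009, y: -0.1146, z: -0.1499, ax: 0.001, ay: 0.0017, az: -0.0002}
{hand: 0, x: -0.0842, y: 0.3496, z: -0.4857, ax: -0.0364, ay: 0.0558, az: 0.0826}
{hand: 0, x: -0.0862, y: 0.4196, z: -0.4258, ax: -0.0364, ay: 0.0558, az: 0.0826}
```

carry_out([
  {"hand": 0,"x": 0,"y": -0.012,"z": -0.015,"ax": 0,"ay": 0,"az": 0},
  {"hand": 0,"x": 0,"y": -0.033,"z": -0.043,"ax": 0,"ay": 0,"az": 0},
  {"hand": 0,"x": 0,"y": -0.057,"z": -0.075,"ax": 0,"ay": 0,"az": 0},
  {"hand": 0,"x": 0,"y": -0.083,"z": -0.108,"ax": 0,"ay": 0,"az": 0},
  {"hand": 0,"x": 0,"y": -0.105,"z": -0.138,"ax": 0,"ay": 0,"az": 0},
  {"hand": 0,"x": 0,"y": -0.114,"z": -0.15,"ax": 0,"ay": 0,"az": 0},
  {"hand": 0,"x": -0.005,"y": -0.09,"z": -0.168,"ax": 0,"ay": 0,"az": 0},
  {"hand": 0,"x": -0.012,"y": -0.055,"z": -0.193,"ax": -0.004,"ay": 0.006,"az": 0.008},
])

```text
t: 20.48
tool_pos: [0.5169, -0.0313, 0.4987]
orientation: [-0.136, 2.95, -0.979]
force: [0.1, 0.6, -2.3]
opening: 0.0138
gripper_force: 60.0
```

```bash
python3 - <<'E' 2>/dev/null
from chk import *
h=np.load('home.npz'); Mh=R.from_rotvec(h['o']).as_matrix()
ent=h['p']+Mh@[0,-.003,-.132]
s=read_state();print(s['q'].round(2),s['tool_pos'].round(3))
rows([(ent+[0,-.02,.09],Mh,10)],0)
E
```

```text
[ 0.06 -0.12  1.64 -0.64  1.59 -1.63] [ 0.517 -0.031  0.499]
seg dist 505 mm, ang 5.3 deg
{hand: 0, x: -0.0066, y: 0.0407, z: -0.0292, ax: -0.0032, ay: 0.0048, az: 0.0072}
{hand: 0, x: -0.0132, y: 0.0814, z: -0.0584, ax: -0.0065, ay: 0.0096, az: 0.0144}
{hand: 0, x: -0.0198, y: 0.1221, z: -0.0876, ax: -0.0097, ay: 0.0144, az: 0.0216}
{hand: 0, x: -0.0264, y: 0.1629, z: -0.1169, ax: -0.013, ay: 0.0192, az: 0.0288}
{hand: 0, x: -0.033, y: 0.2036, z: -0.1461, ax: -0.0162, ay: 0.0239, az: 0.036}
{hand: 0, x: -0.0396, y: 0.2443, z: -0.1753, ax: -0.0195, ay: 0.0287, az: 0.0432}
{hand: 0, x: -0.0462, y: 0.285, z: -0.2045, ax: -0.0227, ay: 0.0335, az: 0.0504}
{hand: 0, x: -0.0528, y: 0.3257, z: -0.2337, ax: -0.0259, ay: 0.0383, az: 0.0576}
{hand: 0, x: -0.0594, y: 0.3664, z: -0.2629, ax: -0.0292, ay: 0.0431, az: 0.0648}
{hand: 0, x: -0.066, y: 0.4071, z: -0.2921, ax: -0.0324, ay: 0.0479, az: 0.0719}
```

carry_out([
  {"hand": 0,"x": -0.007,"y": 0.041,"z": -0.029,"ax": -0.003,"ay": 0.005,"az": 0.007},
  {"hand": 0,"x": -0.013,"y": 0.081,"z": -0.058,"ax": -0.006,"ay": 0.01,"az": 0.014},
  {"hand": 0,"x": -0.02,"y": 0.122,"z": -0.088,"ax": -0.01,"ay": 0.014,"az": 0.022},
  {"hand": 0,"x": -0.026,"y": 0.163,"z": -0.117,"ax": -0.013,"ay": 0.019,"az": 0.029},
  {"hand": 0,"x": -0.035,"y": 0.214,"z": -0.154,"ax": -0.016,"ay": 0.025,"az": 0.038},
  {"hand": 0,"x": -0.044,"y": 0.27,"z": -0.194,"ax": -0.02,"ay": 0.032,"az": 0.048},
  {"hand": 0,"x": -0.053,"y": 0.326,"z": -0.234,"ax": -0.026,"ay": 0.038,"az": 0.058},
  {"hand": 0,"x": -0.059,"y": 0.366,"z": -0.263,"ax": -0.029,"ay": 0.043,"az": 0.065},
])

```text
t: 21.48
tool_pos: [0.5331, 0.4226, 0.49]
orientation: [-0.023, 2.987, -0.944]
force: [1.4, -0.4, -0.8]
opening: 0.0138
gripper_force: 60.0
```

```bash
python3 - <<'E' 2>/dev/null
from chk import *
h=np.load('home.npz'); Mh=R.from_rotvec(h['o']).as_matrix()
ent=h['p']+Mh@[0,-.003,-.132]
s=read_state();print(s['q'].round(2),s['tool_pos'].round(3))
rows([(ent+[0,-.02,.09],Mh,1),(ent,Mh,3)],0)
E
```

```text
[ 0.72  0.55  0.88 -0.53  2.07 -1.04] [0.533 0.423 0.49 ]
seg dist 51 mm, ang 0.7 deg
seg dist 92 mm, ang 0.0 deg
{hand: 0, x: -0.0041, y: 0.0421, z: -0.029, ax: -0.0039, ay: 0.0057, az: 0.0092}
{hand: 0, x: -0.0041, y: 0.0648, z: -0.0082, ax: -0.0039, ay: 0.0057, az: 0.0092}
{hand: 0, x: -0.0041, y: 0.0875, z: 0.0125, ax: -0.0039, ay: 0.0057, az: 0.0092}
{hand: 0, x: -0.0041, y: 0.1101, z: 0.0332, ax: -0.0039, ay: 0.0057, az: 0.0092}
```

carry_out([
  {"hand": 0,"x": -0.004,"y": 0.042,"z": -0.029,"ax": -0.004,"ay": 0.006,"az": 0.009},
  {"hand": 0,"x": -0.004,"y": 0.065,"z": -0.008,"ax": -0.004,"ay": 0.006,"az": 0.009},
  {"hand": 0,"x": -0.004,"y": 0.087,"z": 0.012,"ax": -0.004,"ay": 0.006,"az": 0.009},
  {"hand": 0,"x": -0.004,"y": 0.103,"z": 0.027,"ax": -0.004,"ay": 0.006,"az": 0.009},
  {"hand": 0,"x": -0.004,"y": 0.11,"z": 0.033,"ax": -0.004,"ay": 0.006,"az": 0.009},
  {"hand": 0,"x": -0.004,"y": 0.11,"z": 0.033,"ax": -0.004,"ay": 0.006,"az": 0.009},
])

```text
t: 22.22
tool_pos: [0.5365, 0.4914, 0.4005]
orientation: [-0.006, 2.992, -0.939]
force: [-0.3, 0.4, -0.9]
opening: 0.0137
gripper_force: 60.0
```

```bash
python3 - <<'E' 2>/dev/null
from chk import *
h=np.load('home.npz'); Mh=R.from_rotvec(h['o']).as_matrix()
s=read_state();print(s['tool_pos'].round(3),s['force'].round(1))
rows([(h['p']+Mh@[0,-.004,-.132],Mh,1),(h['p']+Mh@[0,-.004,-.01],Mh,1),(h['p']+Mh@[0,-.001,0],Mh,1)],0)
E
```

```text
[0.536 0.491 0.401] [-0.3  0.4 -0.9]
seg dist 2 mm, ang 0.0 deg
seg dist 122 mm, ang 0.0 deg
seg dist 10 mm, ang 0.0 deg
{hand: 0, x: 0.0001, y: 0.0014, z: -0.0005, ax: -0.0001, ay: -0.0003, az: -0.0002}
{hand: 0, x: 0.0001, y: 0.0014, z: 0.1215, ax: -0.0001, ay: -0.0003, az: -0.0002}
{hand: 0, x: 0.0001, y: 0.0044, z: 0.1315, ax: -0.0001, ay: -0.0003, az: -0.0002}
```

carry_out([
  {"hand": 0,"x": 0,"y": 0.001,"z": 0.01,"ax": 0,"ay": 0,"az": 0},
  {"hand": 0,"x": 0,"y": 0.001,"z": 0.025,"ax": 0,"ay": 0,"az": 0},
  {"hand": 0,"x": 0,"y": 0.001,"z": 0.043,"ax": 0,"ay": 0,"az": 0},
  {"hand": 0,"x": 0,"y": 0.001,"z": 0.063,"ax": 0,"ay": 0,"az": 0},
  {"hand": 0,"x": 0,"y": 0.001,"z": 0.083,"ax": 0,"ay": 0,"az": 0},
  {"hand": 0,"x": 0,"y": 0.001,"z": 0.1,"ax": 0,"ay": 0,"az": 0},
  {"hand": 0,"x": 0,"y": 0.0015,"z": 0.113,"ax": 0,"ay": 0,"az": 0},
  {"hand": 0,"x": 0,"y": 0.002,"z": 0.12,"ax": 0,"ay": 0,"az": 0},
])

```text
t: 23.22
tool_pos: [0.5374, 0.4245, 0.3009]
orientation: [-0.006, 2.991, -0.937]
force: [-0.5, 0.0, -3.0]
opening: 0.0134
gripper_force: 60.0
```

```bash
python3 - <<'E' 2>/dev/null
from chk import *
h=np.load('home.npz'); Mh=R.from_rotvec(h['o']).as_matrix()
s=read_state();print(s['tool_pos'].round(3),s['force'].round(1))
rows([(h['p']+Mh@[0,-.001,-.003],Mh,1),(h['p']+Mh@[0,-.0,0],Mh,1)],0)
E
```

```text
[0.537 0.425 0.301] [-0.5  0.  -3. ]
seg dist 9 mm, ang 0.0 deg
seg dist 3 mm, ang 0.0 deg
{hand: 0, x: 0.0002, y: 0.0024, z: 0.0085, ax: 0.0006, ay: 0.0002, az: -0.0005}
{hand: 0, x: 0.0002, y: 0.0034, z: 0.0115, ax: 0.0006, ay: 0.0002, az: -0.0005}
```

Seat it in small steps, watching the force.

carry_out([
  {"hand": 0,"x": 0,"y": 0.001,"z": 0.004,"ax": 0,"ay": 0,"az": 0},
  {"hand": 0,"x": 0,"y": 0.002,"z": 0.007,"ax": 0,"ay": 0,"az": 0},
  {"hand": 0,"x": 0,"y": 0.0025,"z": 0.009,"ax": 0,"ay": 0,"az": 0},
  {"hand": 0,"x": 0,"y": 0.003,"z": 0.0105,"ax": 0,"ay": 0,"az": 0},
  {"hand": 0,"x": 0,"y": 0.003,"z": 0.0105,"ax": 0,"ay": 0,"az": 0},
])

```text
t: 23.85
tool_pos: [0.5374, 0.4215, 0.2906]
orientation: [-0.007, 2.991, -0.938]
force: [-0.7, -2.0, -0.5]
opening: 0.0136
gripper_force: 60.0
```

```bash
python3 - <<'E' 2>/dev/null
from chk import *
h=np.load('home.npz'); Mh=R.from_rotvec(h['o']).as_matrix()
s=read_state();print((Mh.T@(s['tool_pos']-h['p'])).round(4),s['force'].round(1))
E
```

```text
[-0.0001 -0.     -0.0014] [-0.7 -2.  -0.5]
```

carry_out([
  {"hand": 0,"x": 0,"y": 0,"z": 0.0012,"ax": 0,"ay": 0,"az": 0},
  {"hand": 18,"x": 0,"y": 0,"z": 0.0012,"ax": 0,"ay": 0,"az": 0},
  {"hand": 25,"x": 0,"y": 0,"z": 0.0012,"ax": 0,"ay": 0,"az": 0},
  {"hand": 80,"x": 0,"y": 0,"z": 0.0012,"ax": 0,"ay": 0,"az": 0},
  {"hand": 80,"x": 0,"y": 0,"z": 0.0012,"ax": 0,"ay": 0,"az": 0},
  {"hand": 80,"x": 0,"y": 0,"z": 0.0012,"ax": 0,"ay": 0,"az": 0},
  {"hand": 80,"x": 0,"y": 0,"z": 0.0012,"ax": 0,"ay": 0,"az": 0},
  {"hand": 80,"x": 0,"y": 0,"z": 0.0012,"ax": 0,"ay": 0,"az": 0},
])

```text
t: 24.85
tool_pos: [0.5374, 0.4209, 0.2896]
orientation: [-0.007, 2.991, -0.938]
force: [-0.3, 0.6, -0.9]
opening: 0.0689
gripper_force: 0.0
```

carry_out([
  {"hand": 80,"x": 0,"y": 0,"z": -0.01,"ax": 0,"ay": 0,"az": 0},
  {"hand": 80,"x": 0,"y": 0,"z": -0.03,"ax": 0,"ay": 0,"az": 0},
  {"hand": 80,"x": 0,"y": 0,"z": -0.06,"ax": 0,"ay": 0,"az": 0},
  {"hand": 80,"x": 0,"y": 0,"z": -0.1,"ax": 0,"ay": 0,"az": 0},
  {"hand": 80,"x": 0,"y": 0,"z": -0.14,"ax": 0,"ay": 0,"az": 0},
  {"hand": 80,"x": -0.03,"y": -0.03,"z": -0.18,"ax": 0,"ay": 0,"az": 0},
  {"hand": 80,"x": -0.06,"y": -0.06,"z": -0.2,"ax": 0,"ay": 0,"az": 0},
  {"hand": 80,"x": -0.06,"y": -0.06,"z": -0.2,"ax": 0,"ay": 0,"az": 0},
])

```text
t: 25.85
tool_pos: [0.5976, 0.4848, 0.4928]
orientation: [0.001, 2.989, -0.929]
force: [-0.2, 0.4, -0.3]
opening: 0.0746
gripper_force: 0.0
```

```bash
python3 - <<'E' 2>/dev/null
from chk import *
s=read_state();print(s['t'],s['tool_pos'].round(3),s['force'].round(1)); bk()
b,S=cloud('side'); b2,T=cloud('top')
for n,W in(('side',S),('top',T)):
    P=W.reshape(-1,3); P=P[((P>[.48,.285,.11])&(P<[.60,.36,.18])).all(1)]
    f=lambda p:rodsd((P-p[:3])@rodR(p[3])); y0=HY
    p=least_squares(f,np.r_[HG-rodR(y0)@[0,0,.17],y0],loss='soft_l1',f_scale=.001).x
    print(n,len(P),(p[:3]+rodR(p[3])@[0,0,.17]).round(4),np.degrees(p[3]))
cv2.imwrite('pics/end.png',np.hstack([cv2.resize(b[90:310,200:440],(400,367)),cv2.resize(b2[120:290,180:500],(400,213)) if 0 else cv2.resize(b2[100:300,190:408],(400,367))]))
cv2.imwrite('pics/end2.png',cv2.resize(b2[120:290,180:510],(790,407)))
E
```

```text
25.85 [0.598 0.485 0.493] [-0.2  0.4 -0.3]
side bail 0 [nan nan nan]
  ends [nan nan nan] [nan nan nan]
top bail 48 [-0.0049 -0.0148  0.0732]
  ends [-0.0045  0.0275  0.0718] [-0.0052 -0.0279  0.074 ]
side 240 [0.538  0.3246 0.1508] -89.94454453505098
top 537 [0.5389 0.3253 0.1522] -89.8754731297812
```

View pics/end2.png

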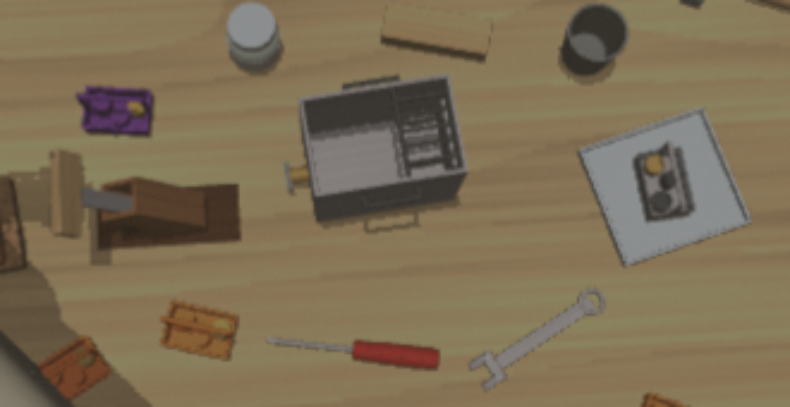

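The basket stands flat in the tray at (665,180). The rod is back in its holder at (85,195), with its grip within 1 mm of where it was. The bystanders have not moved, so I hand the job in.

```bash
python3 -c "
from plant import robot
print(robot.close_job())"
```

```text
the job is handed in; nothing more can be done
None
```

The basket is upright and flat in the drip tray, the rod is back in its holder to within about 1 mm of where it started, the bystanders look unmoved, and I handed the job in at about 26 s.

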